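Refit a dryer's start knob from the parts case and hold it pressed

TASK

One recess of the dryer console has lost its knob: slide the clear lid of the parts case fully open, take out the bar-shaped pointer knob, turn it so that the flat in its bore matches the flat of the bare D-shaft, and push it fully home on the shaft. Then press the knob in against the start spring, right down or nearly so, and keep it gripped and pressed there: the program finishes while still holding it pressed, not letting go. Do not force it, and leave the two other spare knobs in their bays.

Things in the scene. Friction and masses are not known exactly. Their poses are not given: they have to be found in the camera images.
- knob: Knob to fit: light grey plastic, round skirt 44 mm across, 16 mm high, with a bar grip on top (total height 38 mm). Stands upright on its skirt in one of the case's three bays (which one varies), on its 4 mm floor; about 35 g. Origin: centre of the underside; x along the bar to its nose, z up. Fits when its x matches that of shaft_tip. Loose fit, 0.5 mm all round.
- knob_seat (a point): Blind end of the knob's D-shaped bore, on its axis, 12 mm above the underside, where the bore is open; meets the shaft's end when the knob is home. Bore radius 5.5 mm, its flat 2 mm from the axis on the nose side (+x). The hub round it is flush with the skirt's rim. Axes as knob.
- knob_nose (a point): Nose of the knob's bar, 21 mm from the axis along x, 27 mm above the underside. The bar is 12 mm wide with flat parallel sides from its square back (17 mm behind the axis) to 10 mm in front of the axis, then tapers to this 3 mm nose; it stands 22 mm above the skirt. A dark index line on its top runs to the nose.
- shaft_tip (a point): Centre of the end of the bare upright aluminium D-shaft, in the one recess without a knob. Radius 5 mm, flat 1.5 mm from the axis, 0.8 mm chamfer at the end. x points square out through the flat, z up. Unpressed, the end is 80 mm above the counter, 8 mm above the console's face; it moves down as pressed. Turns only against its detents (0.04 N m).
- start_shaft (a joint): Travel of the sprung start shaft in m: 0 out, 0.006 pressed in to its stop. The spring starts at 3.6 N and reaches 7.2 N at the stop; it comes out again when released.
- selector: Switch carrying the bare shaft. Origin on the shaft's axis on the recess floor, 60 mm above the counter. Fixed; its yaw is the console's, not the shaft's. The round recess is 54 mm across and 12 mm deep: the knob's skirt goes down into it with 5 mm to spare all round and 2 mm under it when pressed to the stop.
- console: Dryer console on its back on the counter, face up and level: white case 430 (y) by 160 mm (x), dark face 72 mm up, white edges up to 6 mm higher. Recesses at y = -130, -20, +90 mm on its x = 0 line: two hold fitted knobs like knob standing 34 mm above the face, one the bare shaft (which one varies). Fixed. Origin: centre of the underside; yaw within 0.15 of 0.
- case: Grey parts case on the counter, 150 (x) by 340 mm (y), walls 44 mm high and 4 mm thick, floor 4 mm thick, three bays side by side along y, 112 mm apart, one spare knob standing in each; lid rails on the two short sides rise to 53 mm. Closed by a clear sliding lid, top 49 mm above the counter. Fixed. Origin: centre of the underside; yaw within 0.12 of 0.
- case_lid (a joint): Travel of the case's clear lid in m: 0 closed, 0.115 fully open; it starts closed or up to 0.015 open. It slides level along the case's +x (away from the robot), about 1.5 N of friction, and stays where left.
- lid_rib (a point): Middle of the top of the lid's grey pull rib, 67 mm above the counter; the rib is 12 mm thick (along the case's x), 70 mm long (along its y), stands 18 mm above the lid's top, 55 mm to the robot's side of the lid's middle. Moves with the lid; axes as the case.
- dial_knob: Another spare knob in the case, to be left: round fluted dial, flange 54 mm across, 28 mm high, no bar. Origin: centre of the underside.
- small_knob: Another spare knob in the case, to be left: small round knob 29 mm across, 22 mm high, no bar. Origin: centre of the underside.

How it is judged:
By the outcome, as a careful person would: the job done as asked, in the order asked, and still so for the second after the job is handed in, while the arm keeps its last pose, push and grip.
It also fails if it takes over 51 s, if anything falls off the work surface, if the arm or the gripper's body presses on something with over 40 N, if the wrist force passes 120 N, or if a joint passes its speed limit or range.

ROBOT

A 6-joint arm with a two-finger parallel gripper is mounted at the origin on the work surface. World frame = base frame: x ahead of the robot, y to its left, z up, the work surface at z = 0. Lengths are in m, angles in degrees, forces in N, time in s.
With the tool pointing down it reaches from about 0.25 to 0.725 m from the base axis. Payload 9.7 kg.
Tool frame: the origin (TCP) lies on the mounting face of the last link; the fingertips stand 173 mm ahead of it and the grasp point (between the pads) lies 155 mm ahead of it; z points along the fingers, y is the line along which they close (so a half turn about z gives the same grasp; the last joint's range is limited). The gripper opens to 85 mm and grips with 20 to 120 N. Pads are 22 mm wide; open, the fingers measure 114 mm over their backs; the gripper's body (76 mm by 85 mm) begins 54 mm behind the grasp point. The pads swing forward as they close: fully open they stand 13 mm farther back than shut.
Start: joints at [71.792, 4.979, 10.078, 95.1, 0, 90], TCP at [0.172, 0.522, 0.405] pointing down, gripper open.
Joint ranges: [-179.16, 179.16], [-48.56, 103.87], [-65.8, 70.77], [-126.05, 130.52], [-82.76, 87.17], [-180, 180]. Speed limits (degrees/s): [127.2, 127.2, 147.25, 180, 180, 180].

INTERFACE

Orientations are given as [roll, pitch, yaw] about the fixed x, y, z axes, in that order (R = Rz(yaw) Ry(pitch) Rx(roll)).
In Python, from workcell import bot, camera, camera_model, outline_of, pinpoint gives the robot as it stands.
- The arm moves only by the tool move_arm, never from a script. Its arguments are lists of equal length, an entry for each row: "jaw": the closure, from 0 (fully open) to 1 (shut); "delta_pos": the shift along the world's x, y, z in m, a list of three; "yaw": the turn about the world's z in rad. In form: {"jaw": [jaw, ...], "delta_pos": [[dx, dy, dz], ...], "yaw": [yaw, ...]}. A call has 1 to 10 rows; each row shifts and turns the commanded pose from where the row before left it; what a row does not reach is not made up. A row lasts 1/12 s, in which the tool goes at most 41.7 mm and 7.16 degrees, less where a joint would pass 70% of its speed; a pose out of reach is approached as far as the arm can. A call with a gripper value outside its range is refused whole. The fingers move at their own pace and stop on an object; "force" is the grip in N (left out, the last holds). Time passes only in rows, so rows that do not move let the fingers close. It gives the time, the measured TCP pose, the force, the opening and the grip force at its end, in the units of the state.
- bot.get_obs(): the state, without advancing time (a new reading comes with each control period).
- camera(name): name is "scene" or "top"; returns the picture (480x640x3 uint8, red, green, blue); there is no depth.
- camera_model(name): a dict with "fx", "fy", "cx", "cy" (pixels), "k1" (the pictures are not rectified: a ray, as slopes to the right and down, at radius r is drawn at 1 + k1 r^2 times it, then the intrinsics apply), "R" (3x3) and "t" (3): a world point X has camera coordinates R X + t. Camera axes: x right, y down, z forward; pixel columns grow to the right and rows downward; lengths in m; the calibration is good to about 2 mm. A picture is of the moment at which its call begins. camera_model takes no time and is no camera call.
- bot.job_done(): hands the job in; it is judged then, once.
Trained networks look in the newest picture that a camera, given by its name, has taken for a name from the list of things; names that differ only in an ending like _2 or _b are one class to them, and where a whole thing is asked for, a point or a joint stands for the part that bears it (a point fixed in the world has none). Each returns a list of dicts, best first, with "confidence" (0 to 1); they miss things now and then, are a little off and sometimes report something else, mostly with a low value. They report only what shows in the picture. A call takes as long as a camera call.
- outline_of(camera, thing): "mask" (480x640 bool, what is visible of it) and "xy" ([column, row] in pixels, amid what is visible of it).
- pinpoint(camera, thing): "xy" ([column, row] in pixels: a listed point, or the origin of a listed thing).
The state is a dict: "time": time; "q": joint angles; "qd": joint speeds; "joint_efforts": joint torques, N m; "ee_pos": TCP position; "tcp_rot": TCP orientation; "wrist_force": force on the tool from outside, world axes, zero at the start; "torque": the same for the moment, N m; "opening": finger opening in m; "grasp_force": force on a finger pad.
Only numpy, scipy, OpenCV 4.12 (cv2) and the standard library are available. Lean on these libraries where they do the work, as an engineer would, in place of code of your own. Each camera call takes 0.05 s, during which the arm holds its last target. There are 200 camera calls.

## Working session

There is one attempt and no reset: what is moved stays moved. The work goes in short steps, Python scripts to look and compute and a tool call to move; the robot and the scene stay as the last step left them, time stands still between calls to the robot, and variables do not carry over. Pictures are saved under pics/ and viewed, at most 10 in all, crops included, and the job is handed in when it is done.

Besides the shell and the picture viewer there is one more tool, called after "Emit:" by a JSON object that holds its "method" and its "body", one argument or row to a line. move_arm: Moves the arm, as the interface text tells. Its arguments: {"type":"object","properties":{"jaw":{"type":"array"},"delta_pos":{"type":"array"},"yaw":{"type":"array"},"force":{"type":"number"}},"required":["jaw","delta_pos","yaw"]}

```bash
mkdir -p pics; ls
cat > h.py <<'E'
import numpy as np, cv2
from workcell import bot, camera, camera_model, outline_of, pinpoint
def ray(name, xy):
    m=camera_model(name); d=np.array([(xy[0]-m["cx"])/m["fx"],(xy[1]-m["cy"])/m["fy"]]); u=d.copy()
    for _ in range(20): u=d/(1+m["k1"]*(u@u))
    R=np.array(m["R"]);t=np.array(m["t"]); o=-R.T@t; v=R.T@np.r_[u,1]; return o,v/np.linalg.norm(v)
def at_z(name,xy,z):
    o,v=ray(name,xy); return o+v*(z-o[2])/v[2]
def proj(name,X):
    m=camera_model(name); c=np.array(m["R"])@np.array(X)+np.array(m["t"]); u=c[:2]/c[2]; u=u*(1+m["k1"]*(u@u)); return np.array([u[0]*m["fx"]+m["cx"],u[1]*m["fy"]+m["cy"]])
def tri(*rays):
    A=sum(np.eye(3)-np.outer(v,v) for o,v in rays); b=sum((np.eye(3)-np.outer(v,v))@o for o,v in rays); return np.linalg.solve(A,b)
def save(n,img): cv2.imwrite("pics/"+n,img[:,:,::-1])
E
python3 - <<'E'
from h import *
np.set_printoptions(precision=4,suppress=True)
for c in("scene","top"):
    save(c+"0.png",camera(c)); m=camera_model(c); print(c,{k:np.round(v,4).tolist() for k,v in m.items()})
P={}
for n in["knob","knob_nose","shaft_tip","selector","console","case","lid_rib","dial_knob","small_knob"]:
    for c in("scene","top"):
        r=pinpoint(c,n); print(n,c,[(np.round(d["xy"],1).tolist(),round(d["confidence"],2)) for d in r[:3]])
        if r: P[n,c]=ray(c,r[0]["xy"])
    if (n,"scene") in P and (n,"top") in P: print("   tri",tri(P[n,"scene"],P[n,"top"]))
print(bot.get_obs())
E
```

```text
pics
scene {'fx': 479.5585, 'fy': 479.5585, 'cx': 317.9185, 'cy': 234.7415, 'k1': 0.0341, 'R': [[-0.558, 0.8298, -0.0107], [0.4923, 0.3206, -0.8093], [-0.6681, -0.4568, -0.5874]], 't': [0.3373, -0.1665, 1.2049]}
top {'fx': 448.0517, 'fy': 448.0517, 'cx': 317.6554, 'cy': 240.3278, 'k1': -0.0289, 'R': [[-0.0097, -1.0, 0.002], [-0.9856, 0.0093, -0.1686], [0.1686, -0.0036, -0.9857]], 't': [-0.0678, 0.5331, 0.9421]}
knob scene []
knob top [([188.1, 220.8], 0.43)]
knob_nose scene []
knob_nose top []
shaft_tip scene [([455.5, 321.1], 0.46)]
shaft_tip top [([184.9, 220.1], 0.52)]
   tri [0.5736 0.2132 0.0771]
selector scene [([450.0, 332.1], 0.54)]
selector top [([188.3, 219.4], 0.56)]
   tri [0.5794 0.2108 0.0585]
console scene [([459.4, 360.1], 0.87)]
console top [([186.0, 226.6], 0.91)]
   tri [0.574  0.231  0.0061]
case scene [([212.6, 236.1], 0.94)]
case top [([421.4, 241.7], 0.89)]
   tri [ 0.5346 -0.3127 -0.0075]
lid_rib scene [([224.5, 196.7], 0.75)]
lid_rib top [([427.9, 259.8], 0.95)]
   tri [ 0.4849 -0.3102  0.0627]
dial_knob scene []
dial_knob top [([191.8, 219.1], 0.61)]
small_knob scene []
small_knob top []
{'time': 1.0, 'q': array([71.7924,  4.9794, 10.0772, 95.0976,  0.0007, 90.0002]), 'qd': array([-0.0846, -0.0242, -0.024 ,  0.0792, -0.027 ,  0.1099]), 'joint_efforts': array([ -0.0026, -52.0097,  46.4879,   0.0013,   0.    ,   0.    ]), 'ee_pos': array([0.1719, 0.5225, 0.4047]), 'tcp_rot': array([179.9997,  -0.0007, 161.7922]), 'wrist_force': array([ 0.3851, -0.654 , -0.4632]), 'torque': array([-0.0112, -0.0216, -0.0075]), 'grasp_force': 0.0, 'opening': 0.08565544455207487}
```

View pics/scene0.png

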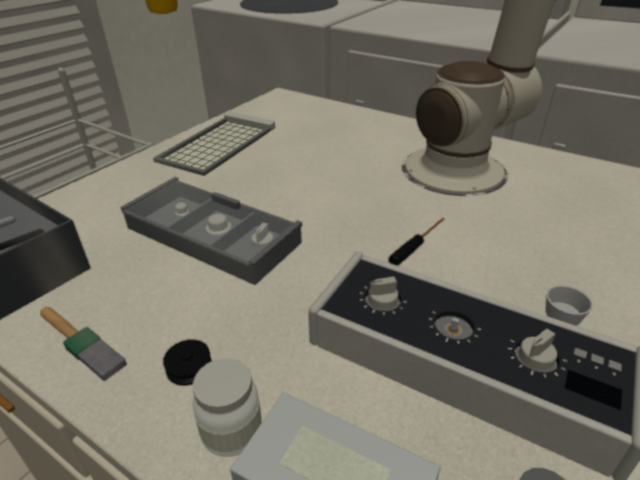

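View pics/top0.png

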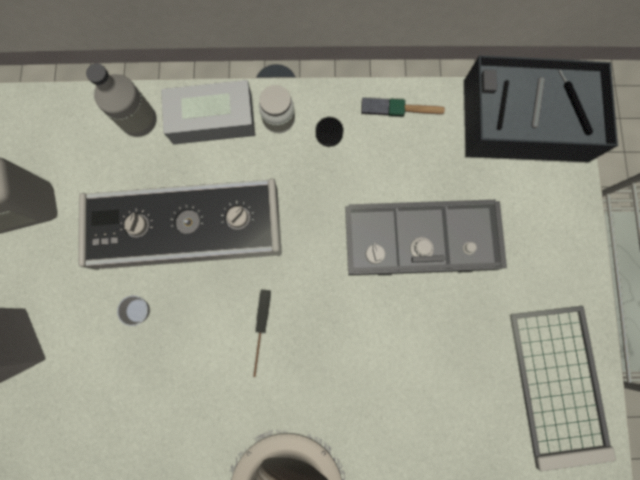

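The bar knob stands in the case's bay nearest the console (scene 262,232; top 376,254). The bare shaft is in the middle recess (scene 455,326; top 188,221). Next I'll enlarge both areas.

Run:
```python
from h import *
av={c:np.mean([camera(c).astype(float) for _ in range(5)],0) for c in("top","scene")}
for c in av: np.save(c+"av.npy",av[c])
def crop(c,x,y,w,h,s): 
    im=av[c][y:y+h,x:x+w]; im=np.clip((im-im.min())/(np.percentile(im,99.7)-im.min())*255,0,255).astype(np.uint8)
    return cv2.resize(im,(w*s,h*s),interpolation=cv2.INTER_CUBIC)
a=crop("top",168,200,40,40,10); b=crop("top",356,234,40,40,10)
c=crop("scene",435,306,40,30,10); d=crop("scene",242,216,40,30,10)
save("z.png",np.hstack([np.vstack([a[:300],c]),np.vstack([b[50:350],d])]))
```

```text
(no output)
```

View pics/z.png

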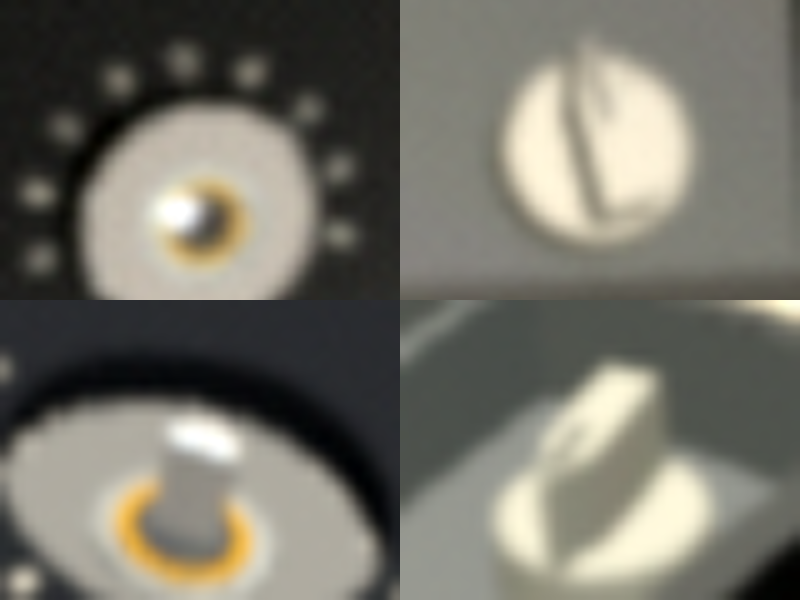

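Top view: the knob's nose points up-left at about +12° yaw, with the skirt centre near (376,254). The shaft end is bright at (186,221), with its flat still unclear. I'll fit simple rendered models of both to get the yaws.

```bash
cat > fit.py <<'E'
from h import *
from scipy.optimize import minimize
S=8
def disc(r,z,a0=0,a1=2*np.pi,n=48): a=np.linspace(a0,a1,n); return np.c_[r*np.cos(a),r*np.sin(a),0*a+z]
def wall(P,z0,z1):  # quads round polygon P (xy)
    return [np.array([[*P[i],z0],[*P[(i+1)%len(P)],z0],[*P[(i+1)%len(P)],z1],[*P[i],z1]]) for i in range(len(P))]
def shaft():
    t=np.arccos(.3); D=disc(.005,0,t,2*np.pi-t,30)[:,:2]; L=[(disc(.0085,.0601),1),(disc(.0055,.0602),2)]
    w=wall(D,.06,.0795); L+=[(q,3) for q in w[:-1]]+[(w[-1],4)]
    e=np.c_[D*.94,0*D[:,0]+.08]; L.append((e,5)); return L
def knob(z=.004):
    c=disc(.022,0)[:-1,:2]; L=[(q,1) for q in wall(c,z,z+.016)]+[(np.c_[c,0*c[:,0]+z+.016],2)]
    B=np.array([[-.017,-.006],[.010,-.006],[.021,-.0015],[.021,.0015],[.010,.006],[-.017,.006]])
    w=wall(B,z+.016,z+.038); L+=[(q,l) for q,l in zip(w,[3,4,5,6,7,8])]+[(np.c_[B,0*B[:,0]+z+.038],9)]
    return L
def render(c,L,x,y,yaw,off,box):
    R=np.array([[np.cos(yaw),-np.sin(yaw)],[np.sin(yaw),np.cos(yaw)]]); x0,y0,w,h=box
    img=np.zeros((h*S,w*S),np.uint8); o=ray(c,(320,240))[0]
    for P,l in L:
        P=P.copy(); P[:,:2]=P[:,:2]@R.T+[x,y]
        n=np.cross(P[1]-P[0],P[len(P)//2+0 if len(P)>4 else 2]-P[0])
        if len(P)==4 and n@(o-P[0])<0: continue
        uv=np.array([proj(c,p) for p in P])+off
        cv2.fillPoly(img,[np.round(((uv-[x0,y0]+.5)*S-.5)*16).astype(np.int32)],int(l),shift=4)
    return img
def resid(c,L,x,y,yaw,off,box,im,blur):
    lab=render(c,L,x,y,yaw,off,box); x0,y0,w,h=box; cols=[]
    for l in np.unique(lab):
        m=cv2.GaussianBlur((lab==l).astype(np.float32),(0,0),blur*S)
        cols.append(cv2.resize(m,(w,h),interpolation=cv2.INTER_AREA).ravel())
    A=np.array(cols).T; Y=im[y0:y0+h,x0:x0+w].reshape(-1,3)
    A2=np.vstack([A,.3*np.eye(A.shape[1])]); Y2=np.vstack([Y,.3*np.tile(Y.mean(0),(A.shape[1],1))])
    s,*_=np.linalg.lstsq(A2,Y2,rcond=None); return ((A@s-Y)**2).sum()
def fit(L,x,y,boxes,yaws,blur=.7,verbose=True):
    out=[]
    for yw in yaws:
        tot=[];offs={}
        for c,b in boxes.items():
            im=np.load(c+"av.npy")
            r=minimize(lambda p:resid(c,L,x,y,np.radians(yw),p[:2],b,im,abs(p[2])+.3),[0,0,blur-.3],method="Nelder-Mead",options=dict(initial_simplex=[[0,0,.4],[1.5,0,.4],[0,1.5,.4],[0,0,.8]],maxiter=60))
            tot.append(r.fun); offs[c]=r.x
        out.append((sum(tot),yw,tot,offs))
    return sorted(out,key=lambda t:t[0])
E
cat > r.py <<'E'
from fit import *
def box(c,X,r): u=np.round(proj(c,X)).astype(int); return (u[0]-r,u[1]-r,2*r+1,2*r+1)
def show(f):
    for t in f[:6]: print(t[1],int(t[0]),np.int32(t[2]),{c:np.round(o,2).tolist() for c,o in t[3].items()})
kx=at_z("top",(376,254),.02); print("knob0",kx)
b={c:box(c,[kx[0],kx[1],.025],14) for c in("top","scene")}
f=fit(knob(),kx[0],kx[1],b,range(-6,34,4)); show(f)
K=tri(*[ray(c,proj(c,[kx[0],kx[1],.025])+f[0][3][c][:2]) for c in b]); print("knob",K)
s=(.5765,.212); b={c:box(c,[*s,.07],7) for c in("top","scene")}
f=fit(shaft(),*s,b,range(-180,180,10)); show(f); 
print([(t[1],int(t[0])) for t in sorted(f,key=lambda t:t[1])])
print("shaft",tri(*[ray(c,proj(c,[*s,.08])+f[0][3][c][:2]) for c in b]))
# case/console yaw
for n,z in(("case",.044),("console",.078)):
    r=outline_of("top",n)
    cs=max(cv2.findContours(r[0]["mask"].astype(np.uint8),0,1)[0],key=cv2.contourArea)[:,0]
    W=np.array([at_z("top",p,z)[:2] for p in cs]); rc=cv2.minAreaRect((W*1000).astype(np.float32)); print(n,rc)
E
time python3 r.py
```

```text
knob0 [ 0.50429868 -0.20405705  0.02      ]Traceback (most recent call last):
  File "r.py", line 7, in <module>
    f=fit(knob(),kx[0],kx[1],b,range(-6,34,4)); show(f)
  File "fit.py", line 40, in fit
    r=minimize(lambda p:resid(c,L,x,y,np.radians(yw),p[:2],b,im,abs(p[2])+.3),[0,0,blur-.3],method="Nelder-Mead",options=dict(initial_simplex=[[0,0,.4],[1.5,0,.4],[0,1.5,.4],[0,0,.8]],maxiter=60))
    res = _minimize_neldermead(fun, x0, args, callback, bounds=bounds,
                               **options)
    fxr = func(xr)
    fx = function(np.copy(x), *(wrapper_args + args))
  File "fit.py", line 40, in <lambda>
    r=minimize(lambda p:resid(c,L,x,y,np.radians(yw),p[:2],b,im,abs(p[2])+.3),[0,0,blur-.3],method="Nelder-Mead",options=dict(initial_simplex=[[0,0,.4],[1.5,0,.4],[0,1.5,.4],[0,0,.8]],maxiter=60))
                        ~~~~~^^^^^^^^^^^^^^^^^^^^^^^^^^^^^^^^^^^^^^^^^^^^^^^^
  File "fit.py", line 27, in resid
    lab=render(c,L,x,y,yaw,off,box); x0,y0,w,h=box; cols=[]
  File "fit.py", line 23, in render
    uv=np.array([proj(c,p) for p in P])+off
                 ~~~~^^^^^
  File "h.py", line 10, in proj
    m=camera_model(name); c=np.array(m["R"])@np.array(X)+np.array(m["t"]); u=c[:2]/c[2]; u=u*(1+m["k1"]*(u@u)); return np.array([u[0]*m["fx"]+m["cx"],u[1]*m["fy"]+m["cy"]])
ValueError: time passes only in moves, steps and waits

real	0m5.339s
user	0m2.876s
sys	0m0.267s
```

```bash
python3 - <<'E'
s=open("h.py").read()
s=s.replace("def ray","import functools\ncm=functools.lru_cache(camera_model)\ndef ray").replace('m=camera_model(name)','m=cm(name)')
i=s.index("def proj"); j=s.index("def tri")
s=s[:i]+'''def proj(name,X):
    m=cm(name); c=np.array(X)@np.array(m["R"]).T+np.array(m["t"]); u=c[...,:2]/c[...,2:]; u=u*(1+m["k1"]*(u*u).sum(-1,keepdims=True)); return u*[m["fx"],m["fy"]]+[m["cx"],m["cy"]]
'''+s[j:]
open("h.py","w").write(s)
f=open("fit.py").read().replace("np.array([proj(c,p) for p in P])","proj(c,P)").replace('            im=np.load(c+"av.npy")\n','            im=np.load(c+"av.npy")\n')
open("fit.py","w").write(f)
E
time python3 r.py
```

```text
knob0 [ 0.50429868 -0.20405705  0.02      ]
10 254569 [ 76105 178464] {'top': [-0.66, -0.55, 0.83], 'scene': [0.82, 1.84, 1.61]}
6 257001 [ 80486 176515] {'top': [-0.74, -0.51, 0.91], 'scene': [0.74, 1.84, 1.76]}
14 263809 [ 77658 186151] {'top': [-0.61, -0.38, 0.83], 'scene': [0.85, 1.76, 1.51]}
2 276264 [ 91982 184282] {'top': [-0.66, -0.6, 0.95], 'scene': [0.73, 1.87, 1.83]}
18 286563 [ 85079 201484] {'top': [-0.57, -0.37, 0.91], 'scene': [0.94, 1.8, 1.37]}
-2 302267 [103948 198319] {'top': [-0.65, -0.57, 1.07], 'scene': [0.76, 1.7, 1.77]}
knob [ 0.50549813 -0.20233899  0.02204857]
170 55865 [30957 24907] {'top': [0.51, 1.32, 0.91], 'scene': [1.33, -1.75, 0.41]}
-180 56159 [31184 24974] {'top': [0.44, 1.33, 0.91], 'scene': [1.32, -1.61, 0.49]}
-170 56977 [32161 24815] {'top': [0.4, 1.2, 0.9], 'scene': [1.29, -1.57, 0.45]}
160 57828 [32571 25256] {'top': [0.54, 1.42, 0.7], 'scene': [1.35, -1.69, 0.49]}
-160 59107 [33292 25815] {'top': [0.26, 1.04, 0.91], 'scene': [1.3, -1.63, 0.42]}
-150 60872 [34946 25925] {'top': [-0.07, 1.05, 0.84], 'scene': [1.22, -1.6, 0.45]}
[(-180, 56159), (-170, 56977), (-160, 59107), (-150, 60872), (-140, 61821), (-130, 62117), (-120, 63056), (-110, 66704), (-100, 70498), (-90, 73079), (-80, 75828), (-70, 74542), (-60, 72248), (-50, 70814), (-40, 69739), (-30, 68544), (-20, 65657), (-10, 63411), (0, 62333), (10, 63089), (20, 65550), (30, 68375), (40, 70689), (50, 73058), (60, 75560), (70, 79430), (80, 82530), (90, 83830), (100, 84222), (110, 81234), (120, 77588), (130, 73963), (140, 68404), (150, 62599), (160, 57828), (170, 55865)]
shaft [0.57318415 0.2115839  0.08037463]
case ((538.4295654296875, -310.48614501953125), (165.19749450683594, 352.87091064453125), 1.8852062225341797)
console ((565.6524047851562, 226.43174743652344), (170.38258361816406, 434.1303405761719), 3.7514162063598633)
real	1m8.787s
user	1m8.087s
sys	0m0.285s
```

```bash
cat > r2.py <<'E'
from fit import *
import fit
t=np.arccos(.3)
def model(rh,rr,cham):
    D=disc(.005,0,t,2*np.pi-t,24)[:,:2]; L=[(disc(rr,.0601),1),(disc(rh,.0602),2)]
    w=wall(D,.05,.0792); L+=[(q,10+i) for i,q in enumerate(w)]
    e=np.c_[D,0*D[:,0]+.0792]; L.append((e,3))
    dd=np.clip(D,-9,.0007)if 0 else D*.84; L.append((np.c_[dd,0*dd[:,0]+.08],3 if not cham else 4)); 
    a=[np.arctan2(*((w[i][1]-w[i][0])[:2]*[-1,1])[[0,1]]) for i in range(len(w))]
    return L,np.array(a)
def res(c,L,az,s,yaw,off,box,im,blur,full=False):
    lab=render(c,L,*s,yaw,off,box); x0,y0,w,h=box
    g=lambda m: cv2.resize(cv2.GaussianBlur(m.astype(np.float32),(0,0),blur*S),(w,h),interpolation=cv2.INTER_AREA).ravel()
    cols=[g(lab==l) for l in np.unique(lab[lab<10])]
    sl=lab>=10; A_=np.where(sl,(az+yaw)[np.clip(lab.astype(int)-10,0,len(az)-1)],0)
    cols+=[g(sl),g(sl*np.cos(A_)),g(sl*np.sin(A_))]
    A=np.array(cols).T; Y=im[y0:y0+h,x0:x0+w].reshape(-1,3); n=A.shape[1]
    s_,*_=np.linalg.lstsq(np.vstack([A,.15*np.eye(n)]),np.vstack([Y,np.zeros((n,3))]),rcond=None)
    e=((np.clip(A@s_,0,255)-Y)**2).sum()
    return e
B={"scene":(448,313,15,21),"top":(179,214,17,17)}
# normals check: outward azimuth of wall quads
s=(.5732,.2116)
for c in B:
    im=np.load(c+"av.npy"); print(c,im[B[c][1]:B[c][1]+B[c][3],B[c][0]:B[c][0]+B[c][2]].max())
    for cham in(0,1):
        out=[]
        for yw in range(-180,180,12):
            def f(p):
                L,az=model(abs(p[3])/1e3,abs(p[4])/1e3,cham); return res(c,L,az,s,np.radians(yw),p[:2],B[c],im,abs(p[2])+.25)
            p0=np.array([0,0,.4,6.5,8.5]); r=minimize(f,p0,method="Nelder-Mead",options=dict(initial_simplex=[p0]+[p0+d for d in np.diag([1.,1,.3,1,1])],maxiter=130))
            out.append((int(r.fun),yw,np.round(r.x,2).tolist()))
        print(c,cham,[(o[1],o[0]) for o in out]); [print(o) for o in sorted(out)[:3]]
E
time timeout 500 python3 r2.py
```

```text
scene 137.0
scene 0 [(-180, 55503), (-168, 77625), (-156, 57464), (-144, 63332), (-132, 187284), (-120, 58362), (-108, 82824), (-96, 67475), (-84, 63675), (-72, 64314), (-60, 59420), (-48, 70099), (-36, 56463), (-24, 53800), (-12, 55585), (0, 72391), (12, 64929), (24, 60687), (36, 58470), (48, 64084), (60, 81036), (72, 84484), (84, 69522), (96, 76029), (108, 68794), (120, 63913), (132, 65429), (144, 57614), (156, 56314), (168, 55764)]
(53800, -24, [0.29, 0.03, 0.84, 9.3, 25.78])
(55503, -180, [0.94, -0.39, 0.62, 9.4, 24.86])
(55585, -12, [0.26, -0.08, 0.95, 9.18, 25.03])
scene 1 [(-180, 53422), (-168, 69558), (-156, 53531), (-144, 57697), (-132, 92022), (-120, 56131), (-108, 279150), (-96, 62946), (-84, 63784), (-72, 99720), (-60, 58612), (-48, 57228), (-36, 55039), (-24, 53160), (-12, 52180), (0, 76281), (12, 56656), (24, 54630), (36, 57818), (48, 64727), (60, 67066), (72, 75352), (84, 68631), (96, 98789), (108, 89960), (120, 64295), (132, 58033), (144, 57107), (156, 122767), (168, 59758)]
(52180, -12, [0.34, 0.21, 0.79, 9.12, 26.13])
(53160, -24, [0.33, 0.27, 0.77, 9.2, 26.4])
(534
[... 515 characters left out ...]
9.94])
(21385, 12, [0.2, -0.07, 0.85, 8.39, 10.08])
(21439, -12, [0.42, -0.12, 0.89, 8.06, 9.17])
top 1 [(-180, 24393), (-168, 24726), (-156, 27255), (-144, 25453), (-132, 26310), (-120, 26670), (-108, 27276), (-96, 26743), (-84, 24450), (-72, 23479), (-60, 23007), (-48, 22060), (-36, 23478), (-24, 21685), (-12, 21339), (0, 21249), (12, 21299), (24, 20459), (36, 22217), (48, 22582), (60, 22152), (72, 22277), (84, 22643), (96, 23032), (108, 24225), (120, 24075), (132, 24102), (144, 25890), (156, 23831), (168, 24642)]
(20459, 24, [0.16, -0.07, 0.83, 12.31, 14.03])
(21249, 0, [0.29, -0.04, 0.93, 7.97, 10.1])
(21299, 12, [0.25, -0.11, 0.8, 8.86, 10.57])
real	2m42.022s
user	2m42.165s
sys	0m0.098s
```

```bash
nproc; sed -i '/^B={/,$d' r2.py
cat >> r2.py <<'E'
import multiprocessing as mp
B={"scene":(445,313,21,25),"top":(177,211,21,21)}; s=(.5732,.2116)
IM={c:np.load(c+"av.npy") for c in B}
def job(a):
    c,yw=a; best=None
    def f(p):
        L,az=model(p[3]/1e3,p[4]/1e3,1); L=[(disc(abs(p[5])/1e3,.0600),5)]+L; return res(c,L,az,s,np.radians(yw),p[:2],B[c],IM[c],abs(p[2])+.25)
    for st in((.3,0),(.6,-.4)):
        p0=np.array([*st,.5,6.5,9.,11.]); r=minimize(f,p0,method="Nelder-Mead",options=dict(initial_simplex=[p0]+[p0+d for d in np.diag([.8,.8,.3,.7,.7,1])],maxiter=220))
        if best is None or r.fun<best.fun: best=r
    return c,yw,best.fun,np.round(best.x,2)
if __name__=="__main__":
    ys=list(range(-60,61,8))+[120,150,165,180,195,210,240]
    with mp.Pool() as p: R=p.map(job,[(c,y) for c in B for y in ys],chunksize=1)
    for y in ys:
        a,b=[r for r in R if r[1]==y]; print(y,int(a[2]),int(b[2]),a[3] if y in(-4,4,180) else "",b[3] if y in(-4,4,180) else "")
E
time timeout 500 python3 r2.py
```

```text
4
-60 123947 121554  
-52 129273 122178  
-44 114567 124944  
-36 109130 37183  
-28 84106 119907  
-20 114575 33761  
-12 111070 120083  
-4 79867 32075 [ 0.59  0.13  0.86  7.67  8.88 26.09] [ 0.08 -0.41  0.68  8.46 -0.81 25.23]
4 109348 30002 [ 0.46 -0.09  0.72  3.85 11.49 26.01] [ 0.04 -0.32  0.71  6.04  7.59 25.5 ]
12 108196 115823  
20 136614 28759  
28 78440 27834  
36 113487 29861  
44 119157 33049  
52 136587 51309  
60 130346 118754  
120 118053 122297  
150 108694 49242  
165 106450 42341  
180 98846 48991 [ 1.08 -1.5   0.93  6.15  8.62 22.58] [ 0.06 -0.34  0.82 -1.43  7.64 25.4 ]
195 102706 125237  
210 104423 53583  
240 116208 52758  
real	2m21.120s
user	8m41.637s
sys	0m5.446s
```

```bash
cat > r3.py <<'E'
import r2; from r2 import *
c="scene"; bx=(449,315,13,9)
def job(a):
    yw,ch=a; best=None; L,az=model(.006,.008,ch); L=L[2:]
    f=lambda p:res(c,L,az,s,np.radians(yw),p[:2],bx,IM[c],abs(p[2])+.25)
    for st in((0,0),(.6,-.4),(1,.4)):
        p0=np.array([*st,.5]); r=minimize(f,p0,method="Nelder-Mead",options=dict(initial_simplex=[p0]+[p0+d for d in np.diag([.8,.8,.3])],maxiter=120))
        if best is None or r.fun<best.fun: best=r
    return int(best.fun),np.round(best.x,2).tolist()
if __name__=="__main__":
    ys=list(range(-180,180,8))
    with mp.Pool() as p:
      for ch in(0,1):
        R=p.map(job,[(y,ch) for y in ys]); print([(y,r[0]) for y,r in zip(ys,R)]); print(sorted(zip(R,ys))[:3])
    im=IM[c].mean(2)[313:327,447:465]; print(np.round(im).astype(int))
    im=IM["top"].mean(2)[213:230,178:198]; print(np.round(im).astype(int))
E
time python3 r3.py
```

```text
Still running in the background as job /tmp/bash_jobs.1000/f62d8da97227 (pid 603). You'll get a notice when it ends.
```

Emit:
{"method": "move_arm", "body": {
  "jaw": [1,1,1,1,1,1,1,1,1,1],
  "delta_pos": [
    [0.02,-0.03,0],
    [0.02,-0.035,0],
    [0.02,-0.035,0],
    [0.02,-0.035,0],
    [0.02,-0.035,0],
    [0.02,-0.035,0],
    [0.015,-0.038,0],
    [0.01,-0.038,0],
    [0.01,-0.038,0],
    [0.01,-0.038,0]
  ],
  "yaw": [-0.11,-0.11,-0.11,-0.11,-0.11,-0.11,-0.11,-0.11,-0.11,-0.11],
  "force": 30
}}

```text
time: 2.43
ee_pos: [0.3367, 0.1636, 0.4048]
tcp_rot: [180.0, -0.0, 98.5]
wrist_force: [0.8, -0.6, -0.5]
opening: 0.0002
grasp_force: 0.0
```

```bash
cat /tmp/bash_jobs.1000/f62d8da97227/stdout | head -30; tail -3 /tmp/bash_jobs.1000/f62d8da97227/stderr; kill -- -$(cat /tmp/bash_jobs.1000/f62d8da97227/pid); pkill -f r3.py; timeout 20 python3 - <<'E'
import numpy as np
print(np.round(np.load("sceneav.npy").mean(2)[313:328,447:465]).astype(int))
print(np.round(np.load("topav.npy").mean(2)[213:230,178:198]).astype(int))
E
```

```text
File "<controller>", line 107, in calibration
  File "<controller>", line 41, in ask
host.Over: closed
[[ 16  17  16  17  15  16  16  16  16  17  17  18  20  21  23  26  28  30]
 [ 17  18  17  18  17  17  17  17  16  16  16  16  16  16  18  19  21  25]
 [ 34  35  35  35  33  31  30  30  23  18  17  16  16  15  16  15  16  19]
 [ 66  67  67  67  65  60  60  61  49  38  29  22  21  17  15  16  15  16]
 [ 86  88  87  87  88  89  92  95  87  78  63  46  41  30  21  16  15  14]
 [ 92  92  92  92 100 113 120 123 120 114  99  79  69  56  41  29  22  16]
 [ 93  92  92  93 101 120 132 135 135 133 123 106  90  79  68  56  44  28]
 [ 92  92  92  91  93 104 117 124 128 135 134 120  99  90  86  80  69  50]
 [ 92  92  92  91  85  84  88  95 105 118 122 115  99  92  92  90  85  73]
 [ 93  95  95  93  83  78  78  79  83  90  94  95  93  92  92  92  91  87]
 [ 98 101 101  95  83  78  77  77  78  78  80  85  90  92  92  92  92  92]
 [105 105 102  93  82  77  77  78  78  78  81  87  92  92  92  92  92  92]
 [106  99  91  86  80  77  77  77  78  79  85  95  98  94  92  92  92  92]
 [101  89  80  77  78 
[... 874 characters left out ...]
 115 115
  115 115]
 [113 113 113 115 120 125 131 134 126 105  82  73  82  96 109 114 114 116
  116 114]
 [113 114 114 116 118 120 119 112 100  87  76  77  86 100 109 113 114 115
  116 112]
 [113 113 114 115 117 118 116 106  93  84  83  86  95 105 111 114 115 116
  115 111]
 [113 114 114 115 116 119 118 113 105  98  97 101 107 110 113 115 116 116
  115 106]
 [112 113 114 114 115 117 119 119 114 111 111 113 114 114 114 114 116 115
  110  99]
 [111 114 114 115 115 115 117 119 118 117 118 116 115 116 116 116 115 113
  104  89]
 [108 113 113 115 115 115 116 116 117 116 115 116 116 116 115 115 112 106
   93  77]
 [ 95 106 111 114 115 115 115 115 115 115 115 115 116 116 116 112 106  93
   78  67]]
```

Edit , replacing
```

```
with
```

```

```bash
timeout 60 python3 - <<'E'
from h import *
for a,b in(((452,320.2),(456,321.6)),((452,320.2),(457,321.8)),((453,320.5),(456,321.6))):
    p,q=at_z("scene",a,.0795),at_z("scene",b,.0795); d=q-p; print(p[:2],q[:2],np.hypot(*d[:2]),"normal yaw",np.degrees(np.arctan2(d[1],d[0]))-90)
# predicted flat edge for yaw candidates
for y in(0,5,10,15,20,30):
    n=np.array([np.cos(np.radians(y)),np.sin(np.radians(y))]); t=np.array([-n[1],n[0]])
    e=[proj("scene",[*(np.array([.5732,.2116])+.0015*n+k*.0042*t),.08]) for k in(-1,1)]; d=e[1]-e[0]; print(y,np.round(e,1).tolist(),"slope",d[1]/d[0])
print(bot.get_obs()["time"])
E
```

```text
[0.57665831 0.20961609] [0.57613787 0.21523596] 0.005643914757622996 normal yaw 5.290874602834563
[0.57665831 0.20961609] [0.5757342 0.2165314] 0.006976787539087195 normal yaw 7.611480477308575
[0.57643628 0.21098965] [0.57613787 0.21523596] 0.004256784814572567 normal yaw 4.01990151680981
0 [[451.1, 318.5], [456.8, 320.9]] slope 0.41983497463199965
5 [[451.1, 318.7], [457.0, 320.8]] slope 0.3527425937066516
10 [[451.1, 318.9], [457.2, 320.6]] slope 0.2889226362709272
15 [[451.1, 319.1], [457.3, 320.5]] slope 0.22722415657575967
20 [[451.2, 319.3], [457.4, 320.3]] slope 0.1666353844188881
30 [[451.5, 319.7], [457.5, 319.9]] slope 0.045030105153752484
2.4333
```

The scene pixels show a uniform side face turned to the camera, with a straight lower edge from (452,320.2) to (456,321.6). That puts the shaft's flat at a yaw of about 5°. The knob is at about 10°. Next I'll push the lid open with closed fingers behind the rib.

Emit:
{"method": "move_arm", "body": {
  "jaw": [1,1,1,1,1,1,1,1,1,1],
  "delta_pos": [
    [0.011,-0.036,-0.01],
    [0.011,-0.036,-0.01],
    [0.011,-0.036,-0.01],
    [0.011,-0.036,-0.01],
    [0.011,-0.036,-0.01],
    [0.011,-0.036,-0.01],
    [0.011,-0.036,-0.01],
    [0.011,-0.036,-0.01],
    [0.011,-0.036,-0.01],
    [0.011,-0.036,-0.01]
  ],
  "yaw": [-0.12,-0.12,-0.12,-0.12,-0.12,-0.12,-0.12,-0.12,-0.12,-0.12]
}}

```text
time: 3.27
ee_pos: [0.4469, -0.1966, 0.3044]
tcp_rot: [180.0, -0.0, 29.6]
wrist_force: [0.7, 0.6, 0.5]
opening: 0.0
grasp_force: 0.0
```

Emit:
{"method": "move_arm", "body": {
  "jaw": [1,1,1,1,1,1,1],
  "delta_pos": [
    [0,-0.038,0],
    [0,-0.038,-0.01],
    [0,-0.038,-0.02],
    [0,0,-0.02],
    [0,0,-0.015],
    [0,0,-0.01],
    [0,0,0]
  ],
  "yaw": [-0.12,-0.12,-0.11,0,0,0,0]
}}

```text
time: 3.85
ee_pos: [0.4463, -0.3071, 0.228]
tcp_rot: [-179.9, 0.1, 10.0]
wrist_force: [-0.6, 0.4, 0.2]
opening: -0.0002
grasp_force: 0.0
```

Emit:
{"method": "move_arm", "body": {
  "jaw": [1,1,1,1,1,1,1,1,1,1],
  "delta_pos": [
    [0.008,0,0],
    [0.01,0,0],
    [0.012,0,0],
    [0.013,0.001,0],
    [0.013,0.001,0],
    [0.013,0.001,0],
    [0.013,0,0],
    [0.013,0,0],
    [0.012,0,0],
    [0.01,0,0]
  ],
  "yaw": [0,0,0,0,0,0,0,0,0,0]
}}

```text
time: 4.68
ee_pos: [0.5658, -0.3036, 0.2316]
tcp_rot: [179.9, -0.1, 10.0]
wrist_force: [-1.9, 1.5, 1.2]
opening: 0.0004
grasp_force: 0.9
```

Emit:
{"method": "move_arm", "body": {
  "jaw": [1,1,1],
  "delta_pos": [
    [0.005,0,0],
    [0.005,0,0],
    [0.003,0,0]
  ],
  "yaw": [0,0,0]
}}

```text
time: 4.93
ee_pos: [0.5777, -0.3041, 0.2309]
tcp_rot: [180.0, -0.0, 10.0]
wrist_force: [-1.6, 1.0, 1.3]
opening: -0.0005
grasp_force: 0.8
```

Emit:
{"method": "move_arm", "body": {
  "jaw": [1,1],
  "delta_pos": [
    [0.003,0,0],
    [0.002,0,0]
  ],
  "yaw": [0,0]
}}

```text
time: 5.1
ee_pos: [0.5806, -0.3043, 0.2306]
tcp_rot: [-180.0, 0.3, 9.9]
wrist_force: [-20.3, 2.4, 10.2]
opening: 0.0005
grasp_force: 10.4
```

Emit:
{"method": "move_arm", "body": {
  "jaw": [1,1],
  "delta_pos": [
    [0.002,0,0],
    [0.002,0,0]
  ],
  "yaw": [0,0]
}}

```text
time: 5.27
ee_pos: [0.5821, -0.3044, 0.2304]
tcp_rot: [-179.9, 0.6, 9.8]
wrist_force: [-39.7, 3.5, 18.6]
opening: 0.0001
grasp_force: 19.7
```

Emit:
{"method": "move_arm", "body": {
  "jaw": [1,1],
  "delta_pos": [
    [0.002,0,0],
    [0.001,0,0]
  ],
  "yaw": [0,0]
}}

```text
time: 5.43
ee_pos: [0.5832, -0.3045, 0.2304]
tcp_rot: [-179.8, 0.9, 9.8]
wrist_force: [-49.1, 3.1, 23.7]
opening: 0.0001
grasp_force: 25.1
```

Emit:
{"method": "move_arm", "body": {
  "jaw": [1,1,0.5,0.5,0.5,0.5,0.5,0.5],
  "delta_pos": [
    [-0.015,0,0],
    [-0.02,0,0.01],
    [-0.02,0.02,0.03],
    [-0.02,0.03,0.02],
    [-0.008,0.03,0],
    [0,0.024,0],
    [0,0,0],
    [0,0,0]
  ],
  "yaw": [0,0,0,0,0,0,0,0]
}}

```text
time: 6.1
ee_pos: [0.5058, -0.1996, 0.2911]
tcp_rot: [179.9, -0.1, 10.1]
wrist_force: [-0.2, -0.3, -0.5]
opening: 0.0427
grasp_force: 0.0
```

```bash
timeout 100 python3 - <<'E'
from h import *
a=camera("scene");b=camera("top"); save("open.png",np.hstack([cv2.resize(a[150:300,100:340],(480,300)),cv2.resize(b[180:290,330:520],(320,185)) if 0 else cv2.resize(b[185:285,340:447],(321,300))]))
for c in("scene","top"):
    for n in("knob","knob_nose","lid_rib"): print(c,n,[(np.round(d["xy"],1).tolist(),round(d["confidence"],2)) for d in pinpoint(c,n)[:2]])
E
```

```text
scene knob [([258.3, 244.3], 0.72)]
scene knob_nose [([254.8, 241.1], 0.59)]
scene lid_rib [([186.6, 219.5], 0.92)]
top knob []
top knob_nose []
top lid_rib []
```

View pics/open.png

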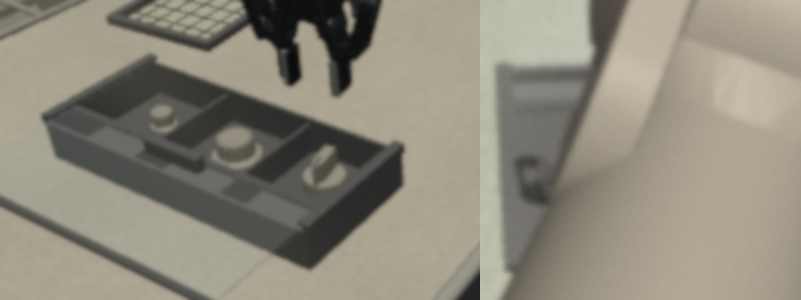

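The lid is fully open and the gripper hovers over the case. The bar knob is clear at scene (262,235). I'll refit it without the lid in the way.

```bash
cat > r4.py <<'E'
from fit import *
np.save("scav.npy",0)
av=np.mean([camera("scene").astype(float) for _ in range(4)],0); np.save("sceneav.npy",av)
k=(.5055,-.2023); u=np.round(proj("scene",[*k,.025])).astype(int); b={"scene":(u[0]-14,u[1]-15,29,30)}
f=fit(knob(),*k,b,range(-4,26,3))
for t in f[:5]: print(t[1],int(t[0]),np.round(t[3]["scene"],2))
X=at_z("scene",proj("scene",[*k,.025])+f[0][3]["scene"][:2],.025); print(X)
E
timeout 200 python3 r4.py
```

```text
8 314892 [0.71 1.18 2.15]
11 317476 [0.68 1.17 2.03]
5 317723 [0.63 1.17 2.16]
14 326788 [0.66 1.15 2.1 ]
2 328379 [0.67 1.09 2.11]
[ 0.50780767 -0.19860754  0.025     ]
```

Emit:
{"method": "move_arm", "body": {
  "jaw": [0.5,0.5,0.5,0.5,0.5],
  "delta_pos": [
    [0,-0.001,-0.03],
    [0,0,-0.03],
    [0,0,-0.02],
    [0,0,-0.014],
    [0,0,0]
  ],
  "yaw": [0,0,0,0,0]
}}

```text
time: 7.12
ee_pos: [0.5049, -0.2011, 0.1931]
tcp_rot: [-179.9, 0.2, 10.0]
wrist_force: [-1.0, -1.0, 0.4]
opening: 0.0427
grasp_force: 0.0
```

Emit:
{"method": "move_arm", "body": {
  "jaw": [0.7,0.9,1,1,1,1],
  "delta_pos": [
    [0,0,0],
    [0,0,0],
    [0,0,0],
    [0,0,0],
    [0,0,0],
    [0,0,0]
  ],
  "yaw": [0,0,0,0,0,0],
  "force": 30
}}

```text
time: 7.62
ee_pos: [0.5063, -0.2016, 0.1978]
tcp_rot: [179.9, -0.1, 10.0]
wrist_force: [-0.5, 0.4, 6.3]
opening: 0.0112
grasp_force: 32.7
```

Emit:
{"method": "move_arm", "body": {
  "jaw": [1,1,1,1,1,1,1,1,1,1],
  "delta_pos": [
    [0,0,0.01],
    [0,0,0.02],
    [0,0,0.03],
    [0,0,0.03],
    [0,0.01,0.03],
    [0.003,0.02,0.01],
    [0.005,0.03,0],
    [0.005,0.035,0],
    [0.005,0.035,0],
    [0.005,0.035,0]
  ],
  "yaw": [0,0,0,0,0,0,-0.02,-0.02,-0.02,-0.027],
  "force": 40
}}

```text
time: 8.45
ee_pos: [0.5286, -0.035, 0.3273]
tcp_rot: [180.0, -0.1, 4.9]
wrist_force: [0.5, -0.4, -0.1]
opening: 0.011
grasp_force: 40.0
```

Emit:
{"method": "move_arm", "body": {
  "jaw": [1,1,1,1,1,1,1,1,1,1],
  "delta_pos": [
    [0.005,0.035,0],
    [0.005,0.035,0],
    [0.006,0.035,0],
    [0.006,0.035,0],
    [0.006,0.034,0],
    [0.006,0.03,0],
    [0.006,0.025,0],
    [0.005,0.019,-0.01],
    [0,0,-0.01],
    [0,0,0]
  ],
  "yaw": [0,0,0,0,0,0,0,0,0,0]
}}

```text
time: 9.28
ee_pos: [0.5869, 0.1289, 0.3031]
tcp_rot: [-176.8, 0.3, 11.9]
wrist_force: [-0.8, 0.4, -0.4]
opening: 0.0112
grasp_force: 40.0
```

```bash
timeout 100 python3 - <<'E'
from h import *
a=np.mean([camera("scene").astype(float) for _ in range(4)],0);b=np.mean([camera("top").astype(float) for _ in range(4)],0)
np.save("sceneav.npy",a);np.save("topav.npy",b)
o=bot.get_obs(); print(o["ee_pos"],o["tcp_rot"],o["opening"],o["grasp_force"])
x,y,z=o["ee_pos"]
for c in("scene","top"):
    print(c,"tip pred",proj(c,[.5732,.2116,.08]),"knob pred",proj(c,[x,y,z-.194]))
    for n in("knob","shaft_tip","knob_nose"): print(n,[(np.round(d["xy"],1).tolist(),round(d["confidence"],2)) for d in pinpoint(c,n)[:2]])
save("hov.png",np.hstack([cv2.resize(a[250:350,400:500].astype(np.uint8),(400,400),interpolation=2),cv2.resize(b[180:240,150:210].astype(np.uint8),(400,400),interpolation=2)]))
E
```

```text
[0.58725898 0.1284953  0.30664433] [-1.76812652e+02 -1.81184446e-02  1.18078104e+01] 0.011166940603030999 40.03732681274414
scene tip pred [454.32267278 319.02161132] knob pred [398.26104153 285.44965534]
knob [([405.6, 286.1], 0.65)]
shaft_tip [([453.4, 321.5], 0.45), ([210.1, 234.2], 0.45)]
knob_nose [([403.4, 282.1], 0.95), ([217.2, 231.0], 0.6)]
top tip pred [184.92927832 220.10402465] knob pred [220.52431713 209.75023576]
knob [([212.7, 210.4], 0.77)]
shaft_tip []
knob_nose [([212.2, 198.1], 0.47)]
```

View pics/hov.png

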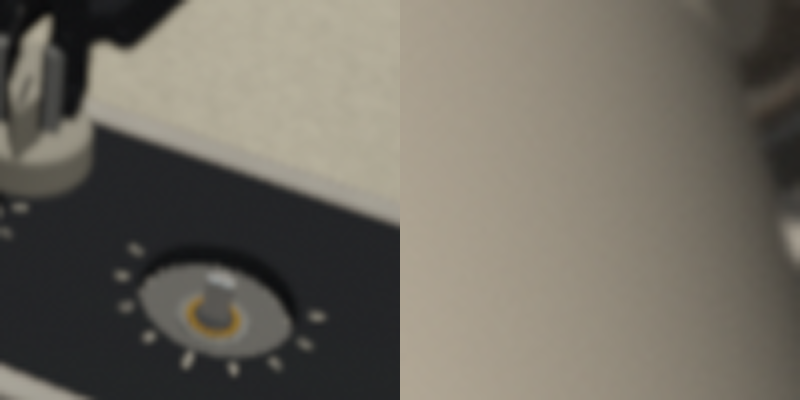

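The knob is held at scene (400,285). The move stopped short at y=0.129 with a tilt, so I'm checking the joints.

```bash
timeout 60 python3 - <<'E'
from workcell import bot
o=bot.get_obs()
for k in("time","q","qd","joint_efforts","ee_pos","tcp_rot","wrist_force"): print(k,o[k])
E
```

```text
time 9.9833
q [ 11.78018002  11.17850905   6.06391798  84.91464335   3.18985178
 179.94446534]
qd [-0.08312112  0.12206514 -0.09582464  0.07697278 -0.01513783 -0.00466403]
joint_efforts [-4.47449845e-02 -5.97375512e+01  4.73161054e+01  1.13127910e-02
  1.86480987e-01  6.54888845e-05]
ee_pos [0.58733376 0.12883194 0.30610909]
tcp_rot [-1.76810121e+02  2.61441925e-02  1.18356286e+01]
wrist_force [ 0.81873434  0.1548033  -0.16145804]
```

Joint 6 is at its 180° limit (yaw = q1 − q6 + 180°). I'll wind it back almost a full turn, to about −165°, at a raised height.

Emit:
{"method": "move_arm", "body": {
  "jaw": [1,1,1,1,1,1,1,1,1,1],
  "delta_pos": [
    [0,0,0.015],
    [0,0,0.015],
    [0,0,0],
    [0,0,0],
    [0,0,0],
    [0,0,0],
    [0,0,0],
    [0,0,0],
    [0,0,0],
    [0,0,0]
  ],
  "yaw": [0.12,0.12,0.12,0.12,0.12,0.12,0.12,0.12,0.12,0.12]
}}

```text
time: 10.82
ee_pos: [0.5874, 0.1289, 0.336]
tcp_rot: [-176.8, 0.0, 80.9]
wrist_force: [0.1, 0.1, -0.6]
opening: 0.0107
grasp_force: 40.0
```

The blocked move left a 3.2° tilt, fixed relative to the tool. I'll unwind joint 6 to its other limit, and try the mirrored push there (−y) to take the tilt out.

Emit:
{"method": "move_arm", "body": {
  "jaw": [1,1,1,1,1,1,1,1,1,1],
  "delta_pos": [
    [0,0.012,0],
    [0,0.012,0],
    [0,0.012,0],
    [0,0.012,0],
    [0,0.012,0],
    [0,0.012,0],
    [0,0.012,0],
    [0,0.012,0],
    [0,0.012,0],
    [0,0.012,0]
  ],
  "yaw": [0.12,0.12,0.12,0.12,0.12,0.12,0.12,0.12,0.12,0.12]
}}

```text
time: 11.65
ee_pos: [0.5873, 0.2495, 0.3359]
tcp_rot: [-176.8, 0.0, 149.7]
wrist_force: [-0.6, -0.7, -0.1]
opening: 0.0114
grasp_force: 40.0
```

Emit:
{"method": "move_arm", "body": {
  "jaw": [1,1,1,1,1,1,1,1,1,1],
  "delta_pos": [
    [0,0,0],
    [0,0,0],
    [0,0,0],
    [0,0,0],
    [0,0,0],
    [0,0,0],
    [0,0,0],
    [0,0,0],
    [0,0,0],
    [0,0,0]
  ],
  "yaw": [0.124,0.124,0.124,0.124,0.124,0.124,0.124,0.124,0.124,0.124]
}}

```text
time: 12.48
ee_pos: [0.5873, 0.2489, 0.336]
tcp_rot: [-176.8, 0.0, -139.2]
wrist_force: [0.2, -0.1, -0.3]
opening: 0.0108
grasp_force: 40.0
```

Emit:
{"method": "move_arm", "body": {
  "jaw": [1,1,1,1,1,1,1,1,1,1],
  "delta_pos": [
    [0,0,0],
    [0,0,0],
    [0,0,0],
    [0,0,0],
    [0,0,0],
    [0,0,0],
    [0,0,0],
    [0,0,0],
    [0,0,0],
    [0,0,0]
  ],
  "yaw": [0.124,0.124,0.124,0.124,0.124,0.124,0.124,0.124,0.124,0.124]
}}

```text
time: 13.32
ee_pos: [0.5873, 0.2489, 0.336]
tcp_rot: [-176.8, 0.0, -68.2]
wrist_force: [0.1, 0.4, -0.1]
opening: 0.0113
grasp_force: 40.0
```

Emit:
{"method": "move_arm", "body": {
  "jaw": [1,1,1,1,1,1,1,1,1,1],
  "delta_pos": [
    [0,0,0],
    [0,0,0],
    [0,0,0],
    [0,0,0],
    [0,0,0],
    [0,0,0],
    [0,0,0],
    [0,0,0],
    [0,0,0],
    [0,0,0]
  ],
  "yaw": [0.124,0.124,0.124,0.124,0.124,0.124,0.124,0.124,0.124,0.124]
}}

```text
time: 14.15
ee_pos: [0.5873, 0.2489, 0.336]
tcp_rot: [-176.8, 0.0, 2.8]
wrist_force: [0.3, 0.1, -0.9]
opening: 0.0109
grasp_force: 40.0
```

Emit:
{"method": "move_arm", "body": {
  "jaw": [1,1,1,1,1,1],
  "delta_pos": [
    [0,0,0],
    [0,0,0],
    [0,0,0],
    [0,-0.03,0],
    [0,-0.03,0],
    [0,-0.03,0]
  ],
  "yaw": [0.115,0.115,0.115,0,0,0]
}}

```text
time: 14.65
ee_pos: [0.5728, 0.1969, 0.336]
tcp_rot: [-178.4, 0.1, 18.6]
wrist_force: [0.1, -0.1, -0.4]
opening: 0.011
grasp_force: 40.0
```

It works: the tilt is down from 3.2° to 1.6°.

Emit:
{"method": "move_arm", "body": {
  "jaw": [1,1,1],
  "delta_pos": [
    [0,-0.03,0],
    [0,-0.03,0],
    [0,-0.025,0]
  ],
  "yaw": [0,0,0]
}}

```text
time: 14.9
ee_pos: [0.5607, 0.1512, 0.3364]
tcp_rot: [180.0, 0.1, 15.0]
wrist_force: [-0.2, 0.0, 0.1]
opening: 0.011
grasp_force: 40.1
```

Emit:
{"method": "move_arm", "body": {
  "jaw": [1,1,1,1,1,1],
  "delta_pos": [
    [0,0,0],
    [0,0,0],
    [0.005,0.02,-0.01],
    [0.005,0.025,-0.01],
    [0.003,0.016,-0.006],
    [0,0,0]
  ],
  "yaw": [-0.09,-0.085,0,0,0,0]
}}

```text
time: 15.4
ee_pos: [0.5741, 0.2156, 0.3082]
tcp_rot: [-180.0, 0.2, 5.2]
wrist_force: [-0.7, -0.1, 0.1]
opening: 0.0111
grasp_force: 40.1
```

```bash
cat > hov.py <<'E'
import sys; from h import *
a=np.mean([camera("scene").astype(float) for _ in range(3)],0)
np.save("sceneav.npy",a)
o=bot.get_obs(); print(o["time"],o["ee_pos"],o["tcp_rot"],o["q"],o["wrist_force"])
x,y,z=o["ee_pos"]
print("tip pred",proj("scene",[.5732,.2116,.08]),"knob pred",proj("scene",[x,y,z-.194]))
im=np.clip(a[230:350,395:515]*1.5,0,255).astype(np.uint8); save(sys.argv[1],cv2.resize(im,(600,600),interpolation=2))
E
timeout 100 python3 hov.py hov2.png
```

```text
15.55 [0.57402256 0.21324312 0.31034094] [-1.79990947e+02  7.95030407e-02  5.13074434e+00] [ 2.03740808e+01  1.27396557e+01  8.37170550e+00  8.57063754e+01
  2.96377972e-02 -1.64756676e+02] [-1.17387125  0.24505024  0.29315827]
tip pred [454.32267278 319.02161132] knob pred [459.3858692  301.01339677]
```

View pics/hov2.png

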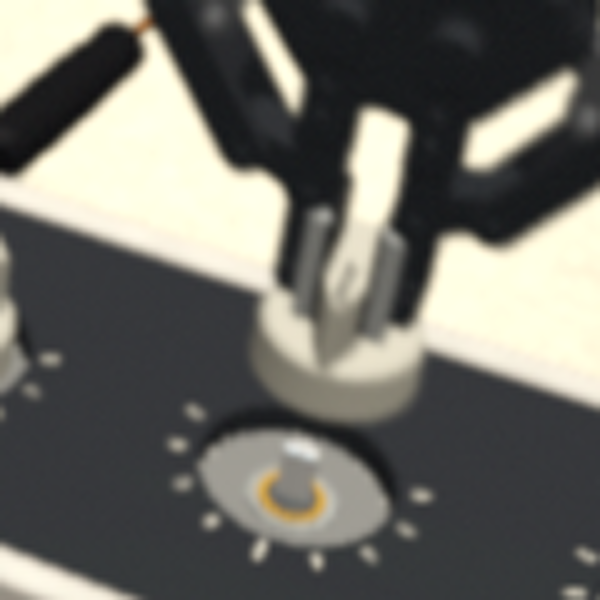

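```bash
cat > r5.py <<'E'
from fit import *
im=np.load("sceneav.npy"); x,y,z=.5740,.2133,.3103
# fit knob: skirt only region + offsets, knob underside z-.194
for dz in(.192,.194,.196):
    L=knob(z-dz)
    u=proj("scene",[x,y,z-dz+.008]); bx=(int(u[0])-20,int(u[1])-2,46,17)
    r=min((minimize(lambda p:resid("scene",L,x,y,np.radians(5),p[:2],bx,im,abs(p[2])+.3),[a,b,.4],method="Nelder-Mead",options=dict(initial_simplex=[[a,b,.4],[a+1.5,b,.4],[a,b+1.5,.4],[a,b,.8]],maxiter=80)) for a,b in((0,0),(3,0))),key=lambda r:r.fun)
    uk=proj("scene",[x,y,z-dz])+r.x[:2]; K=at_z("scene",uk,z-dz)
    print(dz,r.x,int(r.fun),"scene-knob",K,"bias",K-[x,y,z-dz])
tip_s=at_z("scene",proj("scene",[.5732,.2116,.08])+[.45,.05],.08)
tip_t=at_z("top",proj("top",[.5732,.2116,.08])+[.3,-.06],.08)
print("tip scene",tip_s,"tip top",tip_t)
E
timeout 120 python3 r5.py
```

```text
0.192 [4.08768823 2.66038977 3.2373885 ] 1196427 scene-knob [0.57592911 0.21970494 0.1183    ] bias [0.00192911 0.00640494 0.        ]
0.194 [4.47385561 1.36102768 2.8640299 ] 1002661 scene-knob [0.57321514 0.21926275 0.1163    ] bias [-7.84856037e-04  5.96275382e-03 -5.55111512e-17]
0.196 [4.34415262 0.447814   2.59060783] 840001 scene-knob [0.57159663 0.21850256 0.1143    ] bias [-2.40336532e-03  5.20255976e-03 -5.55111512e-17]
tip scene [0.57294439 0.21215891 0.08      ] tip top [0.5733252  0.21095866 0.08      ]
```

```bash
timeout 100 python3 - <<'E'
from h import *
from fit import disc
g=np.load("sceneav.npy").mean(2)
def cross(v,th):
    i=np.where((v[:-1]-th)*(v[1:]-th)<0)[0]; return [round(float(k+(th-v[k])/(v[k+1]-v[k])),2) for k in i]
for r in range(298,314,2): print(r,[c+435 for c in cross(g[r,435:500],38)],np.round(g[r,[440,450,462,475,490]]))
for c in range(452,474,3): print("col",c,[k+295 for k in cross(g[295:325,c],38)])
x,y,z=.5740,.2133,.3103
for dz in(.192,.194,.196):
    P=np.vstack([proj("scene",disc(.022,h)+[x,y,z-dz]) for h in(0,.016)]); q=proj("scene",disc(.022,0,n=200)+[x,y,z-dz])
    print(dz,"pred L",P[:,0].min(),"R",P[:,0].max(),"bottom",q[q[:,1].argmax()])
E
```

```text
298 [] [ 38. 122.  81. 147. 160.]
300 [435.75, 436.33] [ 38.  89.  86. 146. 159.]
302 [435.4, 437.75, 438.33] [ 38.  74. 116. 138. 127.]
304 [438.83, 440.29, 481.73] [ 38.  74. 129. 110.  50.]
306 [435.6, 437.67, 483.75, 487.62, 488.75, 491.67, 492.14] [38. 75. 98. 87. 38.]
308 [438.5, 439.67, 487.7, 489.33, 490.67, 495.67] [38. 69. 85. 83. 38.]
310 [436.5, 437.43, 439.75, 449.25, 481.67, 482.5, 483.33, 485.75, 487.5, 489.5, 491.33, 492.67, 495.62, 498.67] [38. 43. 85. 73. 38.]
312 [437.33, 453.49, 480.4, 481.6, 492.5, 497.42] [33. 22. 83. 52. 38.]
col 452 [311.35, 315.07]
col 455 [312.73, 315.36]
col 458 [313.75, 316.42]
col 461 [314.43, 317.58]
col 464 [314.84, 319.21]
col 467 [315.44, 321.38]
col 470 [315.92]
col 473 [316.5, 318.5, 319.23]
0.192 pred L 443.0238761937665 R 478.7472580641936 bottom [463.81968588 311.59218479]
0.194 pred L 442.81823484930817 R 478.4696170500276 bottom [463.56911652 312.67334693]
0.196 pred L 442.61336258791175 R 478.19304897771246 bottom [463.31951362 313.75059221]
```

```bash
timeout 100 python3 - <<'E'
from h import *
from fit import disc
from scipy.optimize import least_squares
g=np.load("sceneav.npy").mean(2)
def cross(v,th):
    i=np.where((v[:-1]-th)*(v[1:]-th)<0)[0]; return [round(float(k+(th-v[k])/(v[k+1]-v[k])),2) for k in i]
for r in range(300,316,2): print(r,[c+435 for c in cross(g[r,435:500],58)])
for c in range(448,482,2): print("col",c,[k+295 for k in cross(g[295:325,c],58)])
print(np.round(g[304:324,466:484]).astype(int))
E
```

```text
300 [445.26]
302 [445.42, 479.65, 484.85]
304 [446.05, 478.83, 490.76]
306 [447.27, 478.38, 496.86]
308 [448.9, 477.69]
310 [451.51, 476.43]
312 [435.56, 455.49, 474.19]
314 [464.87, 468.67]
col 448 [307.04, 315.48]
col 450 [308.96, 315.49]
col 452 [310.25, 315.68]
col 454 [311.27, 315.65]
col 456 [312.2, 316.31]
col 458 [312.84, 317.13]
col 460 [313.34, 317.77]
col 462 [313.64, 318.79]
col 464 [313.92, 320.01]
col 466 [295.07, 314.05, 321.37]
col 468 [314.08, 323.14]
col 470 [313.71]
col 472 [313.08]
col 474 [312.12]
col 476 [310.48]
col 478 [307.22]
col 480 [301.22]
[[141 141 139 138 137 134 130 125 119 110 101  90  74  55  43  39  38  38]
 [129 128 127 124 122 119 113 107 102  96  91  82  67  51  41  38  38  38]
 [108 108 107 105 104 101  98  94  91  87  85  78  64  49  41  38  38  38]
 [ 92  92  92  92  91  89  88  87  86  85  82  74  59  46  39  38  38  38]
 [ 86  87  86  87  87  86  86  85  85  83  78  67  54  43  39  38  38  38]
 [ 86  86  86  86  86  86  86  85  84  80  72  60  48  41  39  38  38  38]
 [ 86  86  86  86  86  86  85  84  80  73  62  52  43  39  39  38  38  38]

[... 275 characters left out ...]
 38  38  38  38  38  38]
 [ 41  43  44  44  42  41  39  39  38  38  38  38  38  38  38  38  38  38]
 [ 27  31  35  37  38  38  38  38  38  38  38  38  38  38  38  38  38  38]
 [ 20  23  28  33  36  38  38  38  38  38  38  38  38  38  39  39  38  38]
 [ 18  19  22  28  33  36  38  38  39  39  38  38  38  38  38  38  38  38]
 [ 18  18  20  23  28  34  37  38  38  38  38  38  38  38  38  38  38  38]
 [ 23  18  17  19  22  29  35  37  38  38  38  38  38  37  38  38  38  38]
 [ 46  28  18  16  19  24  31  36  38  38  38  38  38  38  38  38  39  38]
 [ 78  54  29  18  16  20  26  34  38  37  38  38  38  38  38  38  38  39]
 [ 99  80  54  29  18  17  22  31  36  38  38  38  38  38  38  38  38  38]]
```

```bash
cat > r6.py <<'E'
from h import *
from scipy.optimize import least_squares
pts=[(450,308.96),(452,310.25),(454,311.27),(456,312.2),(458,312.84),(460,313.34),(462,313.64),(464,313.92),(466,314.05),(468,314.08),(470,313.71),(472,313.08),(474,312.12),(476,310.48),(477.69,308),(478.3,306.3)]
x,y,z=.5740,.2133,.3103
for zk in(.1143,.1163,.1183):
    W=np.array([at_z("scene",p,zk)[:2] for p in pts])
    f=least_squares(lambda c:np.hypot(*(W-c[:2]).T)-.022,[x,y]); f2=least_squares(lambda c:np.hypot(*(W-c[:2]).T)-c[2],[x,y,.022])
    print(zk,"centre",f.x,"bias",f.x-[x,y],"rms",np.sqrt(np.mean(f.fun**2)),"free r",f2.x)
E
timeout 60 python3 r6.py
```

```text
0.1143 centre [0.57276646 0.21610489] bias [-0.00123354  0.00280489] rms 0.0001634110934700015 free r [0.57281913 0.21614816 0.02194225]
0.1163 centre [0.57485325 0.21649997] bias [0.00085325 0.00319997] rms 0.00016573838997071752 free r [0.57499243 0.21661433 0.02184732]
0.1183 centre [0.57694011 0.21689506] bias [0.00294011 0.00359506] rms 0.00017061383972921145 free r [0.57716574 0.2170805  0.02175239]
```

Fitting the skirt's rim shows the scene camera reads about 3 mm high in y against the arm. Relative to the shaft tip in that same camera, I need to shift about (−2, −4) mm. I'll shift and come down near the tip.

Emit:
{"method": "move_arm", "body": {
  "jaw": [1,1,1,1,1],
  "delta_pos": [
    [-0.002,-0.004,-0.01],
    [0,0,-0.01],
    [0,0,-0.007],
    [0,0,0],
    [0,0,0]
  ],
  "yaw": [0,0,0,0,0]
}}

```text
time: 15.97
ee_pos: [0.572, 0.209, 0.2829]
tcp_rot: [-180.0, 0.1, 5.1]
wrist_force: [0.4, 0.0, 0.7]
opening: 0.0109
grasp_force: 40.1
```

```bash
timeout 100 python3 - <<'E'
from h import *
from scipy.optimize import least_squares
E=[]; fr=[]
for _ in range(4): fr.append(camera("scene").astype(float)); E.append(bot.get_obs()["ee_pos"])
a=np.mean(fr,0); np.save("sceneav.npy",a); g=a.mean(2); e=np.mean(E,0); print(np.round(E,4).tolist(),e)
u=proj("scene",[*(e[:2]+[0,.003]),e[2]-.194])
ib=[]
for c in range(int(u[0])-12,int(u[0])+17,2):
    v=g[int(u[1])+2:int(u[1])+22,c]; k=np.where((v[:-1]>58)&(v[1:]<=58))[0]
    if len(k): k=k[0]; ib.append((c,int(u[1])+2+k+(v[k]-58)/(v[k]-v[k+1])))
print(np.round(ib,1).tolist())
for dz in(.192,.194,.196):
    W=np.array([at_z("scene",p,e[2]-dz)[:2] for p in ib])
    f=least_squares(lambda c:np.hypot(*(W-c).T)-.022,e[:2],loss="soft_l1",f_scale=.0003); print(dz,f.x,f.x-e[:2],np.round(f.fun*1e3,1))
save("hov3.png",cv2.resize(np.clip(a[240:340,400:500]*1.5,0,255).astype(np.uint8),(600,600),interpolation=2))
E
```

```text
[[0.5721, 0.2092, 0.2835], [0.5722, 0.2093, 0.2838], [0.5722, 0.2094, 0.2839], [0.5722, 0.2094, 0.2838]] [0.57219921 0.20931106 0.28373036]
[[470.0, 320.5], [472.0, 315.3]]
0.192 [0.57248598 0.21127114] [0.00028677 0.00196007] [0. 0.]
0.194 [0.57040324 0.21089991] [-0.00179597  0.00158884] [0. 0.]
0.196 [0.56832051 0.2105287 ] [-0.0038787   0.00121764] [-0.  0.]
```

View pics/hov3.png

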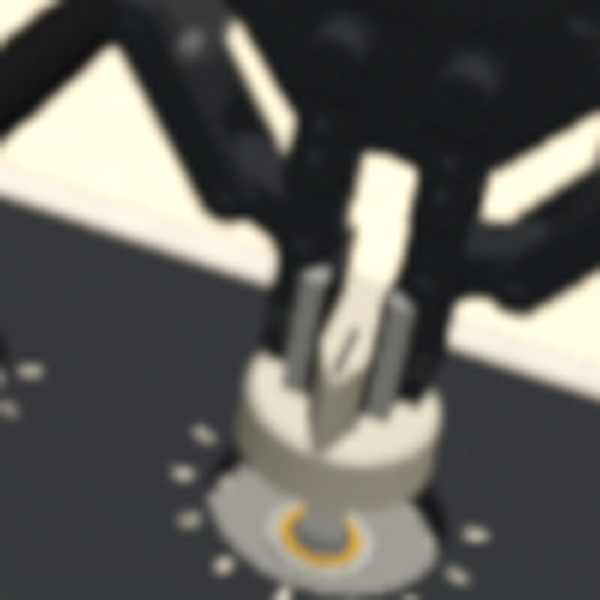

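The skirt's centre column (456) now lines up with the shaft axis (456 expected at that height). I'm easing down and watching the force.

Emit:
{"method": "move_arm", "body": {
  "jaw": [1,1,1],
  "delta_pos": [
    [0,0,-0.004],
    [0,0,-0.003],
    [0,0,0]
  ],
  "yaw": [0,0,0]
}}

```text
time: 16.42
ee_pos: [0.572, 0.2094, 0.2754]
tcp_rot: [-180.0, 0.1, 5.1]
wrist_force: [0.4, -0.5, -0.8]
opening: 0.011
grasp_force: 40.1
```

Emit:
{"method": "move_arm", "body": {
  "jaw": [1,1,1],
  "delta_pos": [
    [0,0,-0.001],
    [0,0,-0.001],
    [0,0,0]
  ],
  "yaw": [0,0,0]
}}

```text
time: 16.67
ee_pos: [0.5721, 0.2094, 0.2741]
tcp_rot: [-180.0, 0.1, 5.1]
wrist_force: [0.4, -0.1, -0.4]
opening: 0.0111
grasp_force: 40.1
```

Emit:
{"method": "move_arm", "body": {
  "jaw": [1,1,1],
  "delta_pos": [
    [0,0,-0.001],
    [0,0,-0.001],
    [0,0,0]
  ],
  "yaw": [0,0,0]
}}

```text
time: 16.92
ee_pos: [0.5721, 0.2094, 0.2726]
tcp_rot: [-180.0, 0.0, 5.1]
wrist_force: [-0.4, -0.2, 3.4]
opening: 0.0111
grasp_force: 40.5
```

Contact at TCP z≈0.273 with 3.4 N. The remaining estimate is about (−1.5, −0.6) mm, so I'm sliding there lightly.

Emit:
{"method": "move_arm", "body": {
  "jaw": [1,1,1],
  "delta_pos": [
    [-0.0007,-0.0003,0],
    [0,0,0],
    [0,0,0]
  ],
  "yaw": [0,0,0]
}}

```text
time: 17.17
ee_pos: [0.5716, 0.2092, 0.2727]
tcp_rot: [-179.9, -0.0, 5.1]
wrist_force: [0.9, 1.0, 3.1]
opening: 0.0109
grasp_force: 40.5
```

Emit:
{"method": "move_arm", "body": {
  "jaw": [1,1,1],
  "delta_pos": [
    [-0.0007,-0.0003,0],
    [0,0,0],
    [0,0,0]
  ],
  "yaw": [0,0,0]
}}

```text
time: 17.42
ee_pos: [0.5708, 0.2088, 0.2725]
tcp_rot: [-180.0, 0.0, 5.1]
wrist_force: [2.0, 0.5, 2.8]
opening: 0.0109
grasp_force: 40.6
```

```bash
timeout 60 python3 - <<'E'
from workcell import bot
o=bot.get_obs(); print(o["ee_pos"],o["wrist_force"],o["torque"],o["tcp_rot"])
E
```

```text
[0.57080214 0.20880985 0.27246722] [2.04820533 0.52079319 2.84876795] [ 0.23007229 -0.52455686 -0.03293299] [-1.79953865e+02  2.49037082e-02  5.10480939e+00]
```

Emit:
{"method": "move_arm", "body": {
  "jaw": [1,1],
  "delta_pos": [
    [0.0007,-0.0006,0],
    [0,0,0]
  ],
  "yaw": [0,0]
}}

```text
time: 17.58
ee_pos: [0.5713, 0.2082, 0.2722]
tcp_rot: [-179.9, 0.1, 5.1]
wrist_force: [-0.2, 1.6, 3.8]
opening: 0.0108
grasp_force: 40.6
```

Emit:
{"method": "move_arm", "body": {
  "jaw": [1,1],
  "delta_pos": [
    [0.0007,0,0],
    [0,0,0]
  ],
  "yaw": [0,0]
}}

```text
time: 17.75
ee_pos: [0.5719, 0.2081, 0.272]
tcp_rot: [-180.0, 0.1, 5.1]
wrist_force: [-1.2, 1.1, 3.5]
opening: 0.0108
grasp_force: 40.6
```

Emit:
{"method": "move_arm", "body": {
  "jaw": [1,1],
  "delta_pos": [
    [0,0.0012,0],
    [0,0,0]
  ],
  "yaw": [0,0]
}}

```text
time: 17.92
ee_pos: [0.572, 0.2092, 0.2721]
tcp_rot: [180.0, 0.1, 5.1]
wrist_force: [-1.6, -1.7, 3.8]
opening: 0.011
grasp_force: 40.6
```

Emit:
{"method": "move_arm", "body": {
  "jaw": [1,1],
  "delta_pos": [
    [0.0008,0,0],
    [0,0,0]
  ],
  "yaw": [0,0]
}}

```text
time: 18.08
ee_pos: [0.5729, 0.2093, 0.2721]
tcp_rot: [-180.0, 0.1, 5.1]
wrist_force: [-1.1, -0.8, 2.6]
opening: 0.0114
grasp_force: 40.6
```

Emit:
{"method": "move_arm", "body": {
  "jaw": [1,1],
  "delta_pos": [
    [0.0008,0,0],
    [0,0,0]
  ],
  "yaw": [0,0]
}}

```text
time: 18.25
ee_pos: [0.5738, 0.2094, 0.2722]
tcp_rot: [-180.0, 0.1, 5.1]
wrist_force: [-1.5, -0.2, 3.1]
opening: 0.0109
grasp_force: 40.5
```

Emit:
{"method": "move_arm", "body": {
  "jaw": [1,1],
  "delta_pos": [
    [0,-0.0012,0],
    [0,0,0]
  ],
  "yaw": [0,0]
}}

```text
time: 18.42
ee_pos: [0.5739, 0.208, 0.2724]
tcp_rot: [-180.0, 0.0, 5.1]
wrist_force: [1.0, -1.2, 4.3]
opening: 0.0107
grasp_force: 40.6
```

```bash
cat > r7.py <<'E'
from h import *
from scipy.optimize import least_squares
g=cv2.imread("pics/scene0.png")[:,:,::-1].astype(float).mean(2)
def edge(c0,d,th=60,n=60,step=.25,start=6):
    # march from c0 outward along d, last crossing from >th to <th
    t=start+np.arange(n)*step; v=cv2.remap(g.astype(np.float32),(c0[0]+t*d[0]).astype(np.float32)[None],(c0[1]+t*d[1]).astype(np.float32)[None],1)[0]
    k=np.where((v[:-1]>th)&(v[1:]<=th))[0]
    return None if not len(k) else np.array(c0)+(t[k[0]]+step*(v[k[0]]-th)/(v[k[0]]-v[k[0]+1]))*np.array(d)
c0=(453.5,331)
P=[]
for a in np.radians(np.arange(0,181,10)):
    p=edge(c0,(np.cos(a),np.sin(a)),start=9)
    if p is not None: P.append(p)
print(np.round(P,1).tolist())
W=np.array([at_z("scene",p,.072)[:2] for p in P])
for r0 in(.027,None):
    f=least_squares((lambda c:np.hypot(*(W-c[:2]).T)-.027) if r0 else (lambda c:np.hypot(*(W-c[:2]).T)-c[2]),[.573,.212] if r0 else [.573,.212,.027],loss="soft_l1",f_scale=.0004); print(f.x,np.round((np.hypot(*(W-f.x[:2]).T)-(f.x[2] if not r0 else .027))*1e3,1))
E
timeout 60 python3 r7.py
```

```text
[[472.3, 331.0], [471.3, 334.1], [468.4, 336.4], [465.3, 337.8], [462.5, 338.6], [460.1, 338.8], [458.6, 339.8], [458.1, 343.6], [444.9, 341.2], [445.6, 337.6], [445.1, 335.8], [443.1, 334.8], [441.1, 333.2], [438.5, 331.0]]
[0.57586587 0.2127331 ] [-0.8  0.1 -0.  -0.2 -0.2 -0.4  1.2  8.   8.9  2.3 -0.4 -0.2 -0.6 -0.5]
[0.5779471  0.21392032 0.02523896] [ 0.   0.5 -0.1 -0.5 -0.8 -1.   0.6  7.3  8.5  2.  -0.6 -0.2 -0.4  0.1]
```

The recess circle puts the shaft's axis near TCP (0.5735, 0.2093). I'm going there and sweeping the yaw lightly.

Emit:
{"method": "move_arm", "body": {
  "jaw": [1,1,1],
  "delta_pos": [
    [-0.0005,0.0013,0],
    [0,0,0],
    [0,0,0]
  ],
  "yaw": [0,0,0]
}}

```text
time: 18.67
ee_pos: [0.5733, 0.2095, 0.2724]
tcp_rot: [-180.0, 0.0, 5.1]
wrist_force: [1.3, -1.6, 2.5]
opening: 0.0107
grasp_force: 40.6
```

Emit:
{"method": "move_arm", "body": {
  "jaw": [1,1],
  "delta_pos": [
    [0,0,0],
    [0,0,0]
  ],
  "yaw": [0.05,0]
}}

```text
time: 18.83
ee_pos: [0.5734, 0.2095, 0.2724]
tcp_rot: [-180.0, 0.0, 8.1]
wrist_force: [2.1, -0.2, 4.0]
opening: 0.011
grasp_force: 40.5
```

Emit:
{"method": "move_arm", "body": {
  "jaw": [1,1],
  "delta_pos": [
    [0,0,0],
    [0,0,0]
  ],
  "yaw": [0.05,0]
}}

```text
time: 19.0
ee_pos: [0.5734, 0.2096, 0.2724]
tcp_rot: [-180.0, 0.0, 10.9]
wrist_force: [2.7, -0.1, 3.7]
opening: 0.011
grasp_force: 40.5
```

Emit:
{"method": "move_arm", "body": {
  "jaw": [1,1],
  "delta_pos": [
    [0,0,0],
    [0,0,0]
  ],
  "yaw": [0.05,0]
}}

```text
time: 19.17
ee_pos: [0.573, 0.2096, 0.2722]
tcp_rot: [-179.9, 0.1, 13.7]
wrist_force: [-0.5, 0.3, 3.5]
opening: 0.0112
grasp_force: 40.5
```

Emit:
{"method": "move_arm", "body": {
  "jaw": [1,1,1],
  "delta_pos": [
    [0,0,0],
    [0,0,0],
    [0,0,0]
  ],
  "yaw": [-0.1,-0.1,0]
}}

```text
time: 19.42
ee_pos: [0.573, 0.2095, 0.2721]
tcp_rot: [-180.0, 0.1, 1.8]
wrist_force: [-0.8, -0.1, 3.9]
opening: 0.011
grasp_force: 40.6
```

Emit:
{"method": "move_arm", "body": {
  "jaw": [1,1],
  "delta_pos": [
    [0,0,0],
    [0,0,0]
  ],
  "yaw": [-0.05,0]
}}

```text
time: 19.58
ee_pos: [0.573, 0.2095, 0.2722]
tcp_rot: [-180.0, 0.1, -0.7]
wrist_force: [0.1, -0.2, 3.9]
opening: 0.0109
grasp_force: 40.6
```

Stick-slip suggests the shaft isn't centred yet. I'll use the wrist moment to find the contact side: a free baseline first, then a fresh vertical press.

Emit:
{"method": "move_arm", "body": {
  "jaw": [1,1,1,1],
  "delta_pos": [
    [0,0,0.003],
    [0,0,0],
    [0,0,0],
    [0,0,0]
  ],
  "yaw": [0.1,0,0,0]
}}

```text
time: 19.92
ee_pos: [0.5731, 0.2095, 0.2747]
tcp_rot: [-180.0, 0.1, 5.0]
wrist_force: [0.2, -0.1, -0.5]
opening: 0.0107
grasp_force: 40.1
```

```bash
cat > tq.py <<'E'
import sys,os; from h import *
np.set_printoptions(precision=4,suppress=True)
D=[]
for _ in range(8):
    camera("scene"); o=bot.get_obs(); D.append(np.r_[o["ee_pos"],o["wrist_force"],o["torque"]])
D=np.array(D); m=D.mean(0); print(o["time"],m,"sd",D.std(0)[3:])
if sys.argv[1]=="b": np.save("base.npy",m)
else:
    b=np.load("base.npy"); F=m[3:6]-b[3:6]; T=m[6:]-b[6:]; h=.193
    # T = r x F, r=(rx,ry,-h)
    print("F",F,"T",T,"r",[-(T[1]+h*F[0])/F[2],(T[0]-h*F[1])/F[2]])
E
timeout 60 python3 tq.py b
```

```text
20.3167 [ 0.5732  0.2095  0.275  -0.3823 -0.2309 -0.5833  0.002  -0.0084  0.0043] sd [0.4055 0.4194 0.4667 0.0168 0.0353 0.0287]
```

Emit:
{"method": "move_arm", "body": {
  "jaw": [1,1,1,1],
  "delta_pos": [
    [0,0,-0.002],
    [0,0,-0.001],
    [0,0,-0.001],
    [0,0,0]
  ],
  "yaw": [0,0,0,0]
}}

```text
time: 20.65
ee_pos: [0.5733, 0.2095, 0.2715]
tcp_rot: [-180.0, 0.0, 5.1]
wrist_force: [1.5, 0.8, 3.3]
opening: 0.0109
grasp_force: 40.6
```

```bash
timeout 60 python3 tq.py c
```

```text
21.05 [ 0.5733  0.2095  0.2716  0.7227  0.1549  3.9423  0.0721 -0.1658 -0.0021] sd [0.4298 0.4289 0.458  0.031  0.0518 0.0178]
F [1.105  0.3859 4.5256] T [ 0.0701 -0.1575 -0.0064] r [np.float64(-0.012329712383312676), np.float64(-0.0009715483691348751)]
```

```bash
timeout 100 python3 - <<'E'
from h import *
a=np.mean([camera("scene").astype(float) for _ in range(6)],0); np.save("press.npy",a)
o=bot.get_obs(); print(o["time"],o["ee_pos"])
save("press.png",cv2.resize(np.clip(a[282:357,410:510]*1.9,0,255).astype(np.uint8),(800,600),interpolation=2))
E
```

```text
21.35 [0.57325791 0.20950137 0.27137065]
```

View pics/press.png

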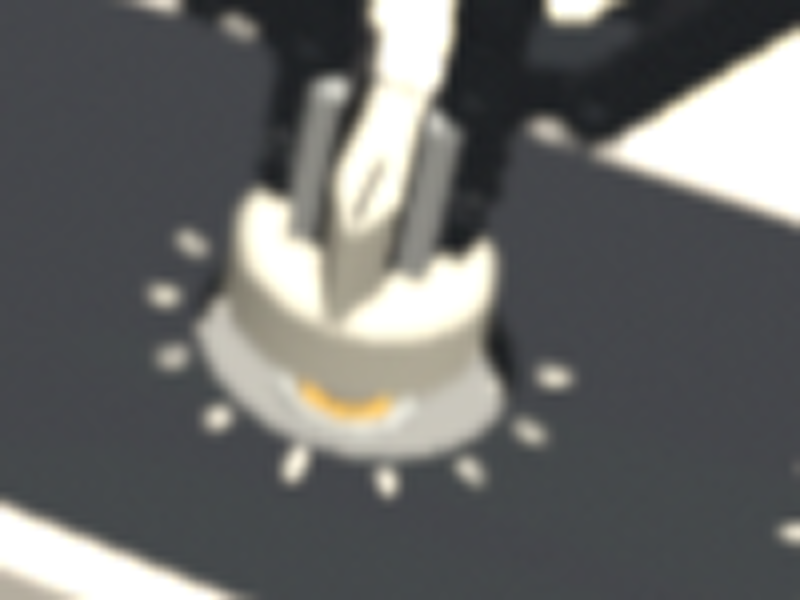

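```bash
cat > r8.py <<'E'
import sys; from h import *
from scipy.optimize import least_squares
g=np.load("press.npy").mean(2); zu=float(sys.argv[1])
np.set_printoptions(precision=4,suppress=True,linewidth=200)
def down(c,r0,r1,th):
    v=g[r0:r1,c]; k=np.where((v[:-1]>th)&(v[1:]<=th))[0]
    return None if not len(k) else (c,r0+k[-1]+(v[k[-1]]-th)/(v[k[-1]]-v[k[-1]+1]))
def circ(P,z,r,name):
    W=np.array([at_z("scene",p,z)[:2] for p in P]); f=least_squares(lambda c:np.hypot(*(W-c).T)-r,[.575,.213],loss="soft_l1",f_scale=.0003)
    f2=least_squares(lambda c:np.hypot(*(W-c[:2]).T)-c[2],[.575,.213,r],loss="soft_l1",f_scale=.0003)
    print(name,f.x,"res mm",np.round((np.hypot(*(W-f.x).T)-r)*1e3,1),"free",f2.x); return f.x
print(np.round(g[314:344,[445,450,455,460,465,470]].T).astype(int))
T=[p for c in list(range(442,451))+list(range(457,471)) if (p:=down(c,308,327,115))]
B=[p for c in list(range(437,473,2)) if (p:=down(c,326,341,72))]
print(np.round(T,1).tolist()); print(np.round(B,1).tolist())
k=circ(T,zu+.016,.022,"skirt top"); s=circ(B,.072,.027,"recess"); print("move",s-k)
E
timeout 60 python3 r8.py 0.0785
```

```text
[[148 148 146 142 134 119 101  85  78  78  78  79  79  84  96 109 110 103  99 100  99  87  64  46  53  70  81  75  51  39]
 [ 84  85  87  91  95 100 104 106 103  94  86  83  83  84  83  83  84  89  97 108 112 106 100  86  59  42  38  38  38  38]
 [ 81  80  80  80  84  99 124 140 142 130 109  90  86  85  85  86  85  84  87  98 112 117 110 102  89  62  42  39  39  38]
 [ 68  78 106 133 145 148 148 147 144 134 115  94  87  86  87  87  88  98 112 118 112 105 104 102  90  64  45  44  46  43]
 [106 137 146 148 148 148 147 142 131 112  93  87  86  86  87  90  96 101 103 104 104 104 102  92  67  45  39  39  38  38]
 [132 135 134 130 124 112  95  76  63  56  51  54  65  80  94 102 106 104 103 101  92  74  54  42  40  45  57  63  55  42]]
[[442.0, 316.1], [443.0, 317.2], [444.0, 318.2], [445.0, 319.2], [446.0, 320.0], [447.0, 320.6], [448.0, 321.2], [449.0, 321.3], [457.0, 324.0], [458.0, 324.0], [459.0, 324.0], [460.0, 324.0], [461.0, 323.9], [462.0, 323.7], [463.0, 323.6], [464.0, 323.2], [465.0, 322.8], [466.0, 322.5], [467.0, 321.9], [468.0, 321.3], [469.0, 320.3], [470.0, 318.8]]
[[437.0, 335.2], [439.0, 331.4], [441.0, 333.0], [443.0, 334.6], [445.0, 335.7], [449.0, 337.4], [451.0, 337.7], [453.0, 338.4], [455.0, 338.6], [457.0, 338.8], [459.0, 338.9], [461.0, 338.6], [463.0, 338.4], [465.0, 337.8], [467.0, 337.0], [469.0, 336.0], [471.0, 334.2]]
skirt top [0.5744 0.2114] res mm [-0.5 -0.5 -0.4 -0.1  0.1  0.1  0.1 -0.5  0.6  0.4  0.4  0.3  0.3  0.1  0.1  0.  -0.2 -0.1 -0.3 -0.3 -0.6 -0.9] free [0.5763 0.2121 0.0203]
recess [0.5753 0.2127] res mm [ 7.3 -0.1 -0.3  0.1  0.   0.1 -0.3  0.2 -0.1 -0.   0.1 -0.2  0.1 -0.1 -0.   0.1  0. ] free [0.5752 0.2127 0.0271]
move [0.0009 0.0013]
```

The recess centre fits well at (0.5753, 0.2127) in the scene camera. With the hover offset that puts the TCP target near (0.574, 0.2094). I'm doing a fine serpentine there at yaw ≈7°, watching for Fz to drop.

Emit:
{"method": "move_arm", "body": {
  "jaw": [1,1],
  "delta_pos": [
    [0.0004,0,0],
    [0,0,0]
  ],
  "yaw": [0.035,0]
}}

```text
time: 21.52
ee_pos: [0.5736, 0.2095, 0.2713]
tcp_rot: [-180.0, 0.1, 7.2]
wrist_force: [0.3, -0.1, 4.1]
opening: 0.0109
grasp_force: 40.6
```

Emit:
{"method": "move_arm", "body": {
  "jaw": [1,1],
  "delta_pos": [
    [0.0005,0,0],
    [0,0,0]
  ],
  "yaw": [0,0]
}}

```text
time: 21.68
ee_pos: [0.574, 0.2095, 0.2711]
tcp_rot: [-180.0, 0.1, 7.1]
wrist_force: [-0.4, 0.6, 3.9]
opening: 0.0109
grasp_force: 40.6
```

Emit:
{"method": "move_arm", "body": {
  "jaw": [1,1],
  "delta_pos": [
    [0.0005,0,0],
    [0,0,0]
  ],
  "yaw": [0,0]
}}

```text
time: 21.85
ee_pos: [0.5744, 0.2095, 0.2711]
tcp_rot: [-180.0, 0.1, 7.1]
wrist_force: [-2.8, 0.9, 4.0]
opening: 0.0114
grasp_force: 40.6
```

Emit:
{"method": "move_arm", "body": {
  "jaw": [1,1],
  "delta_pos": [
    [0.0005,0,0],
    [0,0,0]
  ],
  "yaw": [0,0]
}}

```text
time: 22.02
ee_pos: [0.5749, 0.2095, 0.271]
tcp_rot: [-180.0, 0.1, 7.1]
wrist_force: [-3.1, 1.5, 5.2]
opening: 0.0107
grasp_force: 40.6
```

Emit:
{"method": "move_arm", "body": {
  "jaw": [1,1],
  "delta_pos": [
    [0,0.0007,0],
    [0,0,0]
  ],
  "yaw": [0,0]
}}

```text
time: 22.18
ee_pos: [0.5751, 0.2104, 0.271]
tcp_rot: [-179.9, 0.1, 7.1]
wrist_force: [-1.7, 4.1, 0.7]
opening: 0.0112
grasp_force: 40.3
```

Emit:
{"method": "move_arm", "body": {
  "jaw": [1,1],
  "delta_pos": [
    [-0.0006,0,0],
    [0,0,0]
  ],
  "yaw": [0,0]
}}

```text
time: 22.35
ee_pos: [0.5746, 0.2104, 0.271]
tcp_rot: [-180.0, 0.0, 7.1]
wrist_force: [0.2, 4.0, -0.9]
opening: 0.0111
grasp_force: 40.1
```

Emit:
{"method": "move_arm", "body": {
  "jaw": [1,1],
  "delta_pos": [
    [-0.0006,0,0],
    [0,0,0]
  ],
  "yaw": [0,0]
}}

```text
time: 22.52
ee_pos: [0.574, 0.2103, 0.2711]
tcp_rot: [-180.0, 0.0, 7.1]
wrist_force: [1.3, 2.8, -1.4]
opening: 0.011
grasp_force: 40.0
```

Emit:
{"method": "move_arm", "body": {
  "jaw": [1,1],
  "delta_pos": [
    [-0.0006,0,0],
    [0,0,0]
  ],
  "yaw": [0,0]
}}

```text
time: 22.68
ee_pos: [0.5736, 0.2102, 0.2712]
tcp_rot: [-180.0, -0.0, 7.1]
wrist_force: [3.6, 3.7, -2.0]
opening: 0.0111
grasp_force: 39.8
```

It dropped in at about (0.575, 0.2104): Fz fell to zero and side forces appeared. I'll relax the side forces and go down the shaft.

Emit:
{"method": "move_arm", "body": {
  "jaw": [1,1,1],
  "delta_pos": [
    [0.001,0.0006,0],
    [0,0,-0.001],
    [0,0,0]
  ],
  "yaw": [0,0,0]
}}

```text
time: 22.93
ee_pos: [0.5743, 0.2106, 0.2701]
tcp_rot: [-180.0, 0.1, 7.1]
wrist_force: [0.9, 1.4, -0.1]
opening: 0.0111
grasp_force: 40.1
```

Emit:
{"method": "move_arm", "body": {
  "jaw": [1,1,1],
  "delta_pos": [
    [0,0,-0.001],
    [0,0,-0.001],
    [0,0,0]
  ],
  "yaw": [0,0,0]
}}

```text
time: 23.18
ee_pos: [0.5743, 0.2107, 0.2681]
tcp_rot: [-180.0, 0.1, 7.1]
wrist_force: [0.7, 1.9, -0.2]
opening: 0.0108
grasp_force: 40.1
```

```bash
timeout 60 python3 tq.py c
```

```text
23.5833 [ 0.5743  0.2107  0.2682  0.5497  1.0978 -0.7075  0.2807 -0.1008 -0.0045] sd [0.3714 0.3259 0.4691 0.0286 0.0238 0.0304]
F [ 0.932   1.3287 -0.1242] T [ 0.2787 -0.0925 -0.0088] r [np.float64(0.7040239550511024), np.float64(-0.1796175649897494)]
```

Sliding down the shaft freely. Continuing to the seat.

Emit:
{"method": "move_arm", "body": {
  "jaw": [1,1,1,1],
  "delta_pos": [
    [0.0001,0.0002,-0.001],
    [0,0,-0.0015],
    [0,0,-0.0015],
    [0,0,0]
  ],
  "yaw": [0,0,0,0]
}}

```text
time: 23.92
ee_pos: [0.5743, 0.2109, 0.2638]
tcp_rot: [-180.0, 0.1, 7.1]
wrist_force: [-0.9, 0.5, -1.2]
opening: 0.0108
grasp_force: 40.0
```

Emit:
{"method": "move_arm", "body": {
  "jaw": [1,1,1],
  "delta_pos": [
    [0,0,-0.001],
    [0,0,-0.001],
    [0,0,0]
  ],
  "yaw": [0,0,0]
}}

```text
time: 24.17
ee_pos: [0.5744, 0.2109, 0.262]
tcp_rot: [-180.0, 0.1, 7.1]
wrist_force: [0.2, 0.1, 0.7]
opening: 0.0113
grasp_force: 40.0
```

Emit:
{"method": "move_arm", "body": {
  "jaw": [1,1,1],
  "delta_pos": [
    [0,0,-0.001],
    [0,0,-0.001],
    [0,0,0]
  ],
  "yaw": [0,0,0]
}}

```text
time: 24.42
ee_pos: [0.5744, 0.211, 0.2605]
tcp_rot: [-180.0, 0.0, 7.1]
wrist_force: [-0.7, 0.1, 3.3]
opening: 0.0109
grasp_force: 40.6
```

Emit:
{"method": "move_arm", "body": {
  "jaw": [1,1,1],
  "delta_pos": [
    [0,0,-0.001],
    [0,0,-0.001],
    [0,0,0]
  ],
  "yaw": [0,0,0]
}}

```text
time: 24.67
ee_pos: [0.5744, 0.211, 0.2584]
tcp_rot: [-180.0, 0.0, 7.1]
wrist_force: [-0.8, -0.4, 4.2]
opening: 0.0112
grasp_force: 40.7
```

Home, and the spring is engaged. Pressing on toward the stop.

Emit:
{"method": "move_arm", "body": {
  "jaw": [1,1,1],
  "delta_pos": [
    [0,0,-0.001],
    [0,0,-0.001],
    [0,0,0]
  ],
  "yaw": [0,0,0]
}}

```text
time: 24.92
ee_pos: [0.5744, 0.211, 0.2565]
tcp_rot: [-180.0, 0.0, 7.1]
wrist_force: [-1.3, -0.6, 5.4]
opening: 0.0106
grasp_force: 40.9
```

Emit:
{"method": "move_arm", "body": {
  "jaw": [1,1,1],
  "delta_pos": [
    [0,0,-0.0005],
    [0,0,-0.0005],
    [0,0,0]
  ],
  "yaw": [0,0,0]
}}

```text
time: 25.17
ee_pos: [0.5744, 0.2109, 0.2563]
tcp_rot: [-180.0, 0.0, 7.1]
wrist_force: [-3.3, -1.5, 9.8]
opening: 0.0111
grasp_force: 41.4
```

```bash
timeout 60 python3 tq.py c
```

```text
25.5667 [ 0.5744  0.211   0.2563 -3.6817 -1.2995  9.6887 -0.3184  0.7821  0.0101] sd [0.3604 0.2268 0.1236 0.0195 0.0267 0.0298]
F [-3.2994 -1.0686 10.272 ] T [-0.3204  0.7905  0.0058] r [np.float64(-0.014963221865804944), np.float64(-0.011112063520184283)]
```

There's a hard contact with some side load (−3.3 N). I'll relieve the side load to see whether this is the stop or a slight jam.

Emit:
{"method": "move_arm", "body": {
  "jaw": [1,1,1],
  "delta_pos": [
    [-0.0004,-0.0001,0],
    [0,0,0],
    [0,0,0]
  ],
  "yaw": [0,0,0]
}}

```text
time: 25.82
ee_pos: [0.5742, 0.2109, 0.2563]
tcp_rot: [-179.9, -0.0, 7.1]
wrist_force: [-1.0, 0.5, 8.5]
opening: 0.0105
grasp_force: 41.3
```

```bash
timeout 60 python3 tq.py c; timeout 100 python3 - <<'E'
from h import *
a=np.mean([camera("scene").astype(float) for _ in range(3)],0); np.save("press2.npy",a)
save("press2.png",cv2.resize(np.clip(a[272:347,410:510]*1.9,0,255).astype(np.uint8),(800,600),interpolation=2))
E
```

```text
26.2167 [ 0.5742  0.2109  0.2563 -1.9323 -0.6786  8.7753 -0.2228  0.3906  0.0022] sd [0.3083 0.3594 0.2789 0.0207 0.0451 0.0125]
F [-1.55   -0.4476  9.3586] T [-0.2248  0.3989 -0.0021] r [np.float64(-0.01066288045156646), np.float64(-0.014792191845544018)]
```

View pics/press2.png

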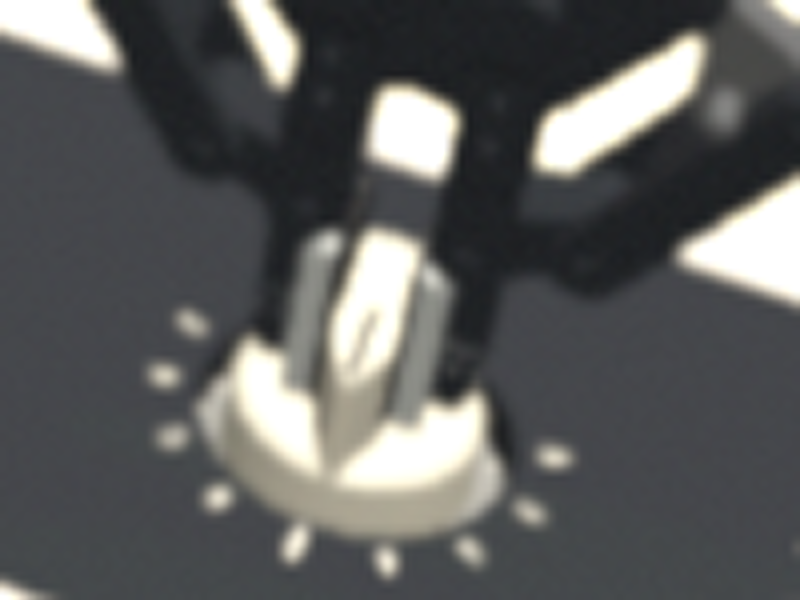

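The knob sits in the recess, nose aligned, with nothing else touching. As a check, I'll back off slightly and read the spring force to get the travel.

Emit:
{"method": "move_arm", "body": {
  "jaw": [1,1,1],
  "delta_pos": [
    [0,0,0.0008],
    [0,0,0],
    [0,0,0]
  ],
  "yaw": [0,0,0]
}}

```text
time: 26.62
ee_pos: [0.5742, 0.2109, 0.2566]
tcp_rot: [-180.0, -0.0, 7.1]
wrist_force: [0.1, -0.7, 5.7]
opening: 0.0111
grasp_force: 40.9
```

```bash
timeout 60 python3 tq.py c
```

```text
27.0167 [ 0.5742  0.2109  0.2566 -0.4201 -0.4324  5.9185 -0.1402  0.1686 -0.0005] sd [0.5226 0.3688 0.5149 0.0202 0.0409 0.0294]
F [-0.0378 -0.2015  6.5018] T [-0.1422  0.177  -0.0048] r [np.float64(-0.02609721870908035), np.float64(-0.015895373245151324)]
```

Emit:
{"method": "move_arm", "body": {
  "jaw": [1,1,1],
  "delta_pos": [
    [0,0,0.001],
    [0,0,0],
    [0,0,0]
  ],
  "yaw": [0,0,0]
}}

```text
time: 27.27
ee_pos: [0.5742, 0.2109, 0.2576]
tcp_rot: [-180.0, -0.0, 7.1]
wrist_force: [-1.0, -0.8, 5.0]
opening: 0.011
grasp_force: 40.9
```

```bash
timeout 60 python3 tq.py c
```

```text
27.6667 [ 0.5742  0.2109  0.2575 -0.6239 -0.6132  5.4453 -0.0812  0.1133 -0.0177] sd [0.5786 0.3051 0.3615 0.0243 0.0178 0.0226]
F [-0.2416 -0.3823  6.0286] T [-0.0832  0.1216 -0.022 ] r [np.float64(-0.012441287053110104), np.float64(-0.0015608868699732003)]
```

The spring reads 6.5 N at z=0.2566, so with the hard contact just below, it's at or very near the stop. I'm pressing back down with a slight preload and holding.

Emit:
{"method": "move_arm", "body": {
  "jaw": [1,1,1,1,1],
  "delta_pos": [
    [0,0,-0.001],
    [0,0,-0.001],
    [-0.0001,0,-0.0003],
    [0,0,0],
    [0,0,0]
  ],
  "yaw": [0,0,0,0,0]
}}

```text
time: 28.08
ee_pos: [0.5741, 0.2109, 0.2563]
tcp_rot: [-179.9, -0.1, 7.1]
wrist_force: [-1.7, -1.7, 11.3]
opening: 0.0111
grasp_force: 41.7
```

```bash
timeout 60 python3 tq.py c
```

```text
28.4833 [ 0.5741  0.2109  0.2563 -2.2433 -1.7976 11.5414 -0.3033  0.5829  0.0085] sd [0.5768 0.5512 0.3708 0.026  0.0293 0.0279]
F [-1.861  -1.5667 12.1247] T [-0.3053  0.5913  0.0041] r [np.float64(-0.01914318960839421), np.float64(-0.00023900565696375123)]
```

It stays firm at z=0.2563 with 12 N and doesn't sink further, so this is the stop. The knob is gripped and pressed, so I'm handing in.

```bash
timeout 60 python3 -c "
from workcell import bot
print(bot.job_done())"
```

```text
the job is handed in; nothing more can be done
None
```

I handed the job in at about 28.5 s of the 51 s limit: lid open to its stop (the push there peaked near 55 N at the wrist), knob home on the D-shaft, gripped and pressed to a hard stop with about 12 N; by spring force and height that is roughly 5 to 5.5 mm of the 6 mm travel, and the other two spare knobs were not touched.

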